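# Pack the model connectors away and shut the dock

### The job

Put every wooden connector lying on the cutting mat into the pockets of the grey parts case (any pocket will do), then press all four covers down until their catches hold them shut, the covers of empty pockets too. Only then push the case fully home under the dock's roof, and after that swing the dock's door shut until it clicks in its catch. Leave the other things on the table where they are.

Things in the scene. Friction and masses are not known exactly. Their poses are not given: they have to be found in the camera images.
- dock: Fixed plywood dock. Origin on the table, middle of its doorway; x points into the dock (away from the robot), y left. Base board 6 mm thick, x -130 to 130 mm. Side walls at y = +-128, x 0 to 130, 74 mm high; clear roof over x 35 to 130, underside 74 mm up (open on top before x 35). Steel door catch at x -19 to -4, y -132 to -164, 46 mm high.
- case (a joint): Slide (m) of the grey parts case along dock +x: 0 = drawn out, 0.128 = fully home at its stop. Drags with 4 N friction, stays where left. Case: 88 mm deep (x), 236 wide (y), 38 high, underside 6 mm above the table; four pockets in a row along y, each with a hinged cover. Drawn out it spans dock x -118 to -30, home 10 to 98. Push it home on its front wall, towards the robot.
- case_mid (a point): Middle of the case at pocket floor level, 10 mm above the table; axes as the dock's; moves with the case. On the back wall each cover has a steel spring catch, 16 mm wide, 93 to 108 mm from the cover's hinge, top 50 mm above the case's underside.
- door (a joint): Plywood door, 256 mm wide, 10 thick, spanning 8 to 64 mm above the table. Upright hinge axis at dock x -6, y +131 mm, in its middle plane. 0 = shut across the doorway, 1.57 = free edge towards the robot, outer face to +y, 2.2 = swung out to +y. Stays where left. In the last 0.07 rad a spring catch at the free edge resists with about 5 N, then holds it shut.
- door_edge (a point): Middle of the door's free edge, 258 mm from the hinge axis, 36 mm above the table; turns with the door: its -y axis runs from hinge to free edge, its -x axis points out of the outer face, the one to push on to shut it.
- pocket1 (a point): Centre of the floor of pocket 1 (1 at the dock's -y end, 4 at +y, pitch 58 mm), 10 mm above the table; axes as the dock's; moves with the case. Inside: 80 mm in x, 54 in y, 34 deep; walls 4 mm.
- cover1 (a joint): White cover of pocket 1: 88 mm long, 50 wide, 4 thick, hinged along y 44 mm in -x from the pocket centre, 44 mm above the table. 0 = flat shut (top face 48 mm above the table), 1.57 = upright, 2.0 = leaning to the robot (stop). Pushed over to +x it falls below about 1.2 onto its catch and rests ajar near 0.12; pressed there (about 6 N at the free edge, 9 N at 60 mm from the hinge) it snaps shut.
- pocket2 (a point): Centre of the floor of pocket 2 (1 at the dock's -y end, 4 at +y, pitch 58 mm), 10 mm above the table; axes as the dock's; moves with the case. Inside: 80 mm in x, 54 in y, 34 deep; walls 4 mm.
- cover2 (a joint): White cover of pocket 2: 88 mm long, 50 wide, 4 thick, hinged along y 44 mm in -x from the pocket centre, 44 mm above the table. 0 = flat shut (top face 48 mm above the table), 1.57 = upright, 2.0 = leaning to the robot (stop). Pushed over to +x it falls below about 1.2 onto its catch and rests ajar near 0.12; pressed there (about 6 N at the free edge, 9 N at 60 mm from the hinge) it snaps shut.
- pocket3 (a point): Centre of the floor of pocket 3 (1 at the dock's -y end, 4 at +y, pitch 58 mm), 10 mm above the table; axes as the dock's; moves with the case. Inside: 80 mm in x, 54 in y, 34 deep; walls 4 mm.
- cover3 (a joint): White cover of pocket 3: 88 mm long, 50 wide, 4 thick, hinged along y 44 mm in -x from the pocket centre, 44 mm above the table. 0 = flat shut (top face 48 mm above the table), 1.57 = upright, 2.0 = leaning to the robot (stop). Pushed over to +x it falls below about 1.2 onto its catch and rests ajar near 0.12; pressed there (about 6 N at the free edge, 9 N at 60 mm from the hinge) it snaps shut.
- pocket4 (a point): Centre of the floor of pocket 4 (1 at the dock's -y end, 4 at +y, pitch 58 mm), 10 mm above the table; axes as the dock's; moves with the case. Inside: 80 mm in x, 54 in y, 34 deep; walls 4 mm.
- cover4 (a joint): White cover of pocket 4: 88 mm long, 50 wide, 4 thick, hinged along y 44 mm in -x from the pocket centre, 44 mm above the table. 0 = flat shut (top face 48 mm above the table), 1.57 = upright, 2.0 = leaning to the robot (stop). Pushed over to +x it falls below about 1.2 onto its catch and rests ajar near 0.12; pressed there (about 6 N at the free edge, 9 N at 60 mm from the hinge) it snaps shut.
- joiner: Loose light-wood connector of the model kit, plain bar, 20 (x) x 44 (y) x 20 mm high, about 25 g. Origin at the centre of its underside, z up; starts flat on the cutting mat (3 mm thick). May be absent. Grip it across its x width.
- tee: Loose light-wood connector of the model kit, T-shaped piece 20 mm high: bar 16 x 44 mm (y long) with an 18 mm wide stem on its +x side, 28 mm over all in x at mid length, about 25 g. Origin at the centre of its underside, z up; starts flat on the cutting mat (3 mm thick). May be absent. Grip it across its x width.
- hub: Loose light-wood connector of the model kit, round disc, diameter 28 mm, 20 mm high, about 25 g. Origin at the centre of its underside, z up; starts flat on the cutting mat (3 mm thick). May be absent. Grip it across its x width.
- foot: Loose light-wood connector of the model kit, stepped foot: base 26 (x) x 40 (y) x 10 mm, with a rib 14 x 40 mm on top of it, 22 mm high in all, about 25 g. Origin at the centre of its underside, z up; starts flat on the cutting mat (3 mm thick). May be absent. Grip it across its x width.
- saddle: Loose light-wood connector of the model kit, U-shaped saddle 22 (x) x 44 (y) mm: base 10 mm, a lug at each y end, 22 mm high in all, 12 mm gap between the lugs, about 25 g. Origin at the centre of its underside, z up; starts flat on the cutting mat (3 mm thick). May be absent. Grip it across its x width.
- eraser: Bystander, not to be disturbed: small dark rubber eraser, 26 x 18 x 10 mm, lying on the mat. Origin at the centre of its underside.
- tape: Bystander, not to be disturbed: roll of clear tape, diameter 56 mm, 18 mm high, flat on the mat. Origin at the centre of its underside.
- coffee: Bystander, not to be disturbed: cardboard coffee cup with lid, diameter 84 mm, 115 mm high, upright. Origin at the centre of its underside.
- peach: Bystander, not to be disturbed: peach, diameter 74 mm, 66 mm high. Origin at the centre of its underside.
- phone: Bystander, not to be disturbed: black phone, 150 x 72 x 8 mm, lying flat. Origin at the centre of its underside.
- glue: Bystander, not to be disturbed: white glue bottle lying flat, 24 x 110 mm, 22 mm high. Origin at the centre of its underside.

How it is judged:
By the outcome, as a careful person would: the job done as asked, in the order asked, and still so for the second after the job is handed in, with the robot touching nothing.
Of joiner, tee, hub, foot, saddle only 3 to 4 are there at a start; the rules pass over those that are not, and their reading is None.
At some moment in a run one of joiner, tee, hub, foot, saddle may be knocked a few centimetres aside while the robot is not near it.
Once in a run the grip may slacken for a moment while it holds something.
It also fails if it takes over 210 s, if anything falls off the work surface, if the arm or the gripper's body presses on something with over 40 N, if the wrist force passes 120 N, or if a joint passes its speed limit or range.

### The arm

A 6-joint arm with a two-finger parallel gripper is mounted at the origin on the work surface. World frame = base frame: x ahead of the robot, y to its left, z up, the work surface at z = 0. Lengths are in mm, angles in rad, forces in N, time in s.
With the tool pointing down it reaches from about 325 to 775 mm from the base axis. Payload 5.5 kg.
Tool frame: the origin (TCP) lies between the finger pads; the fingertips stand tip_reach ahead of it and the grasp point (between the pads) lies 3 mm ahead of it (tip_reach is the distance from the TCP to the fingertips, in mm); z points along the fingers, y is the line along which they close (so a half turn about z gives the same grasp; the last joint's range is limited). The gripper opens to 88 mm and grips with 3 to 60 N. Pads are 20 mm wide; open, the fingers measure 115 mm over their backs; the gripper's body (75 mm by 178 mm) begins 61 mm behind the grasp point.
Start: joints at [-1.347, 0.091, 1.231, -0, 1.82, -0.057], TCP at [166.274, -576.515, 244.631] pointing down, gripper open.
Joint ranges: [-2.87, 2.87], [-0.86, 2.18], [0.17, 2.46], [-1.51, 4.65], [0.06, 2.69], [-2.65, 2.65]. Speed limits (rad/s): [2.57, 2.57, 3.01, 3.14, 3.14, 3.14].

### API

Orientations are given as [roll, pitch, yaw] about the fixed x, y, z axes, in that order (R = Rz(yaw) Ry(pitch) Rx(roll)).
In Python, from plant import state, camera, job_done, tip_reach gives the robot as it stands. The module is installed in compiled form; this text tells all that it offers.
- The arm moves only by the tool carry_out, never from a script. Its argument "steps" is a list that holds one entry, the list of rows, each a list of 5 numbers: the opening in per cent of the stroke, from 0 (shut) to 100 (fully open), then the shift along the tool's x, y, z in units of 30 mm (1.0 is 30 mm), then the turn about the tool's z in units of 5 degrees (1.0 is 5 degrees). In form: [[[jaw, dx, dy, dz, yaw], ...]]. A call has 1 to 8 rows; each row is the pose to reach, as a shift and turn from the pose commanded when the call began, along the tool's axes at that moment; what a row does not reach only later rows make up. A row lasts 1/12 s, in which the tool goes at most 41.7 mm and 7.16 degrees, less where a joint would pass 70% of its speed; a pose out of reach is approached as far as the arm can. A call with a gripper value outside its range is refused whole. The fingers move at their own pace and stop on an object; "grip_force" is the grip in N (left out, the last holds). Time passes only in rows, so rows that repeat a pose let the fingers close. It gives the time, the measured TCP pose, the force, the opening and the grip force at its end, in the units of the state.
- state(): the state, without advancing time (a new reading comes with each control period).
- camera(name): name is "scene" or "top" or "wrist"; returns a dict with "image" (400x640x3 uint8, red, green, blue), "depth" (400x640 float32, mm along the optical axis (not along the pixel's ray), 0 where there is no reading), "camera_matrix" (3x3 intrinsics, pixels), "world_to_cam" (4x4, takes a point from world to camera coordinates). Camera axes: x right, y down, z forward; pixel columns grow to the right and rows downward; lengths in mm; the calibration is good to about 2 mm. The wrist camera is an equidistant fisheye: a pixel r from the principal point sees the ray r / f radians off the axis. A picture is of the moment at which its call begins.
- job_done(): hands the job in; it is judged then, once.
The state is a dict: "t": time; "qpos": joint angles; "qvel": joint speeds; "effort": joint torques, N m; "eef_pos": TCP position; "tcp_rot": TCP orientation; "contact_force": force on the tool from outside, world axes, zero at the start; "moment": the same for the moment, N m; "opening": finger opening in mm; "grip_force": force on a finger pad.
Only numpy, scipy, OpenCV 4.12 (cv2) and the standard library are available. Lean on these libraries where they do the work, as an engineer would, in place of code of your own. Each camera call takes 0.05 s, during which the arm holds its last target. There are 200 camera calls.

## Working session

There is one attempt and no reset: what is moved stays moved. The work goes in short steps, Python scripts to look and compute and a tool call to move; the robot and the scene stay as the last step left them, time stands still between calls to the robot, and variables do not carry over. Pictures are saved under pics/ and viewed, at most 16 in all, crops included, and the job is handed in when it is done.

Besides the shell and the picture viewer there is one more tool, called after "Emit:" as name([rows], argument=value, ...), one row to a line, values as JSON. carry_out: Moves the arm, as the interface text tells. Its arguments: {"type":"object","properties":{"steps":{"type":"array"},"grip_force":{"type":"number"}},"required":["steps"]}

```bash
ls; mkdir -p pics; cat > h.py <<'E'
import numpy as np, cv2
from plant import state, camera, tip_reach
def snap(name,fn):
    c=camera(name); np.savez(''+fn,**c); cv2.imwrite(f'pics/{fn}.png',c['image'][:,:,::-1]); return c
def load(fn): return dict(np.load(''+fn+'.npz'))
def px(c,u,v,z=None):
    """world of pixel: by depth, or on plane z (pinhole cams)"""
    K=c['camera_matrix'];T=np.linalg.inv(c['world_to_cam'])
    r=np.array([(u-K[0,2])/K[0,0],(v-K[1,2])/K[1,1],1.])
    if z is None: return (T@np.append(r*c['depth'][int(round(v)),int(round(u))],1))[:3]
    d=T[:3,:3]@r;o=T[:3,3];return o+d*(z-o[2])/d[2]
def cloud(c):
    K=c['camera_matrix'];T=np.linalg.inv(c['world_to_cam']);d=c['depth'];v,u=np.mgrid[:400,:640]
    P=np.stack([(u-K[0,2])/K[0,0]*d,(v-K[1,2])/K[1,1]*d,d,np.ones_like(d)],-1)@T.T
    return P[...,:3]
E
python3 - <<'E'
from h import *
c=snap('top','top0');s=snap('scene','scene0')
print(c['camera_matrix'],c['world_to_cam'].round(3),tip_reach if not callable(tip_reach) else tip_reach())
print(state())
E
```

```text
pics
[[470.52155436   0.         314.96706323]
 [  0.         470.52155436 197.96047731]
 [  0.           0.           1.        ]] [[ 2.100000e-02 -1.000000e+00 -2.000000e-03  2.742600e+01]
 [-9.950000e-01 -2.100000e-02 -9.400000e-02  5.909910e+02]
 [ 9.400000e-02  4.000000e-03 -9.960000e-01  1.739577e+03]
 [ 0.000000e+00  0.000000e+00  0.000000e+00  1.000000e+00]] 22.0
{'t': 0.1, 'qpos': array([-1.34668151e+00,  9.17349932e-02,  1.23176527e+00,  4.49363293e-06,
        1.81978909e+00, -5.66888834e-02]), 'qvel': array([ 0.00080583, -0.00130986, -0.00056945, -0.00061267, -0.0003944 ,
       -0.00033983]), 'effort': array([ 1.71085700e-03, -4.47855949e+01, -4.07570708e+01,  6.99044368e-02,
        2.84128479e-02, -1.06572393e-04]), 'eef_pos': array([ 166.23174001, -576.27384993,  243.64911006]), 'tcp_rot': array([-3.13989892e+00, -1.00482670e-04,  2.80804717e-01]), 'contact_force': array([-0.26291496, -0.13568562, -0.5473162 ]), 'moment': array([-0.03453738, -0.01269188,  0.00855737]), 'grip_force': 0.0, 'opening': 87.53094146281153}
```

View pics/top0.png

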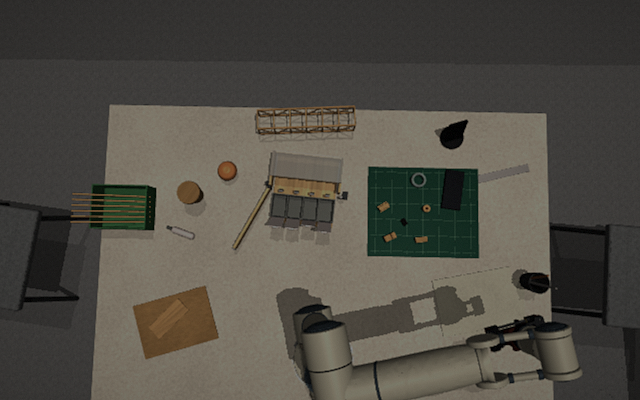

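View pics/scene0.png

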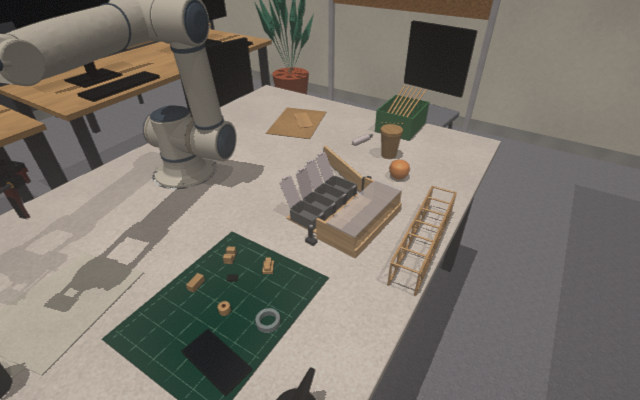

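The top picture shows four connectors on the mat, near (383,207), (426,208), (390,237) and (421,239). The eraser is at (404,222), the case at (303,208) with its covers up, and the door runs from (268,185) to (236,247).

```bash
python3 - <<'E'
from h import *
c=load('top0');im=c['image'][:,:,::-1]
a=cv2.resize(im[160:265,225:355],None,fx=6,fy=5.7,interpolation=cv2.INTER_CUBIC)
a=cv2.resize(im[150:250,225:355],(780,600),interpolation=cv2.INTER_CUBIC);cv2.imwrite('pics/dock.png',np.clip(a*1.6,0,255))
b=cv2.resize(im[190:250,365:445],(800,600),interpolation=cv2.INTER_CUBIC);cv2.imwrite('pics/mat.png',np.clip(b*1.6,0,255))
for p in [(383,207),(426,208),(390,237),(421,239),(404,222),(419,180)]: print(p,px(c,*p).round(), px(c,*p,20).round())
E
```

```text
(383, 207) [ 562. -216.   25.] [ 562. -217.   20.]
(426, 208) [ 561. -377.   30.] [ 562. -379.   20.]
(390, 237) [ 450. -245.   13.] [ 450. -244.   20.]
(421, 239) [ 445. -359.   23.] [ 445. -360.   20.]
(404, 222) [ 508. -297.   15.] [ 507. -296.   20.]
(419, 180) [ 670. -356.    5.] [ 667. -353.   20.][ WARN:0@0.161] global loadsave.cpp:1063 imwrite_ Unsupported depth image for selected encoder is fallbacked to CV_8U.
```

View pics/dock.png

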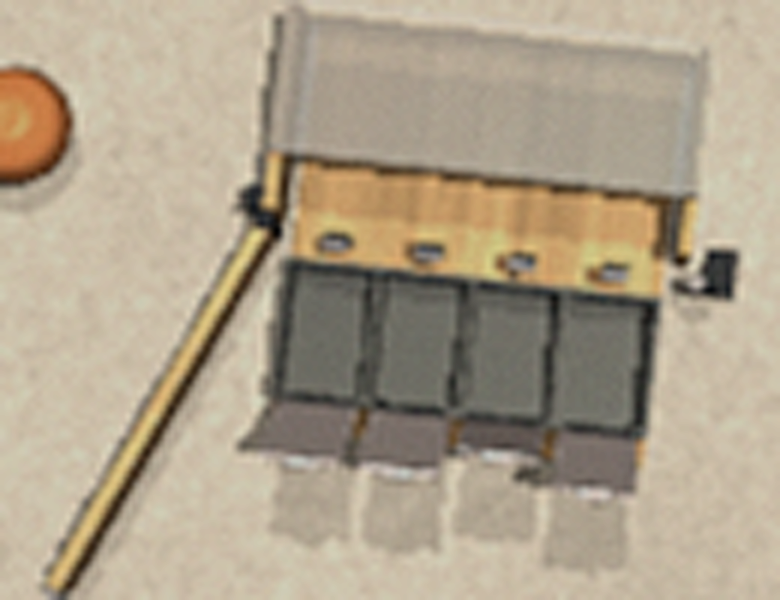

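View pics/mat.png

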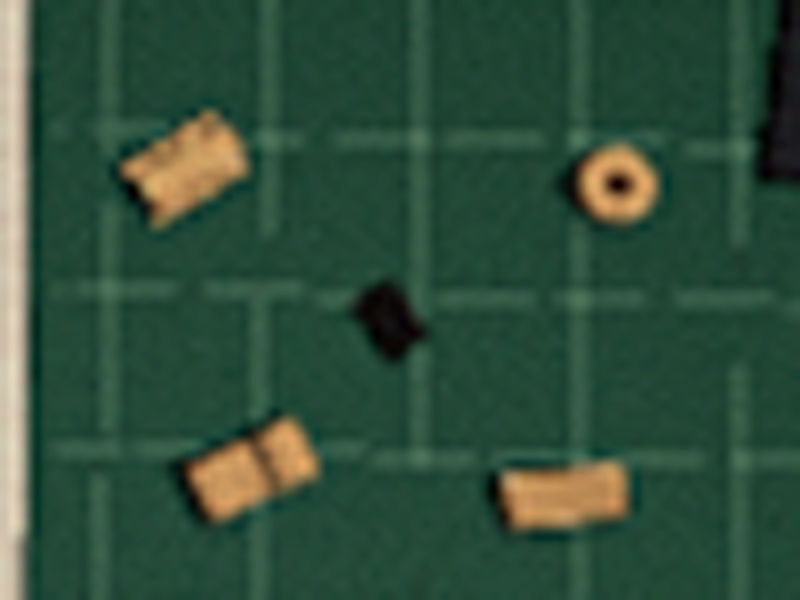

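Dock crop: the case's back edge runs from (290,262) to (658,297), the door hinge is near (265,225), and the free edge is near (58,582). Mat crop: foot (185,168), hub (618,184), saddle (255,470), joiner (565,495).

```bash
python3 - <<'E'
from h import *
c=load('top0');im=c['image']
D=lambda u,v,z:px(c,225+u/6,150+v/6,z)
bl,br,h,f=D(290,262,44),D(658,297,44),D(265,225,64),D(58,582,64)
print('case back',bl.round(),br.round(),np.linalg.norm(br-bl)); 
fl,fr=D(280,400,44),D(643,434,44);print('front',fl.round(),fr.round())
d=bl-br; yaw=np.arctan2(-d[0],d[1]); print('yaw',yaw, np.degrees(yaw))
d2=fl-fr; print('yaw2',np.arctan2(-d2[0],d2[1]))
print('door',h.round(),f.round(),np.linalg.norm(f-h))
r1,r2=D(300,160,74),D(690,192,74);print('roof front',r1.round(),r2.round(),np.arctan2(-(r1-r2)[0],(r1-r2)[1]))
hsv=cv2.cvtColor(im,cv2.COLOR_RGB2HSV)
m=((hsv[...,0]<25)&(hsv[...,1]>60)&(hsv[...,2]>70)).astype(np.uint8);m[:,:366]=0;m[:,480:]=0;m[:165]=0;m[258:]=0
n,l,s,cc=cv2.connectedComponentsWithStats(m)
for i in range(1,n):
    if s[i,4]<20: continue
    v,u=np.where(l==i); P=np.array([px(c,a,b,23)[:2] for a,b in zip(u,v)],np.float32)
    w=np.cov(P.T);ev,e=np.linalg.eigh(w);a=e[:,1];print(P.mean(0).round(),'long axis deg',np.degrees(np.arctan2(a[1],a[0])).round(1),cv2.minAreaRect(P),s[i,4])
E
```

```text
case back [602. 195.  44.] [585. -34.  44.] 229.43771491684018
front [516. 199.  44.] [499. -26.  44.]
yaw -0.07456156479595717 -4.272062976699563
yaw2 -0.07259841491121809
door [622. 209.  64.] [401. 328.  64.] 250.88225281161962
roof front [661. 188.  74.] [647. -51.  74.] -0.06191380823297544
[ 565. -218.] long axis deg 120.9 ((566.1846313476562, -218.25338745117188), (25.938861846923828, 40.852783203125), 34.70105743408203) 73
[ 562. -380.] long axis deg 76.8 ((561.5415649414062, -380.03619384765625), (22.597686767578125, 26.454374313354492), 1.186650037765503) 44
[ 452. -243.] long axis deg 115.8 ((451.630615234375, -242.83546447753906), (23.219112396240234, 43.68125534057617), 27.202550888061523) 72
[ 445. -360.] long axis deg 97.7 ((444.443603515625, -359.98687744140625), (20.709753036499023, 45.53104782104492), 8.28111457824707) 69
```

Emit:
carry_out([
  [[60, 13.2, -5.8, 0.5, -20], [60, 13.2, -5.8, 0.5, -20], [60, 13.2, -5.8, 0.5, -20], [60, 13.2, -5.8, 0.5, -20], [60, 13.2, -5.8, 0.5, -20], [60, 13.2, -5.8, 0.5, -20], [60, 13.2, -5.8, 0.5, -20], [60, 13.2, -5.8, 0.5, -20]],
])

```text
t: 0.77
eef_pos: [423.3, -361.5, 232.7]
tcp_rot: [-3.141, -0.0, 1.287]
contact_force: [0.7, -0.8, -0.5]
opening: 52.9
grip_force: 0.0
```

```bash
cat >> h.py <<'E'
def to(x,y,z,yawdeg,show=True):
    s=state();p=s['eef_pos'];a=s['tcp_rot'];yw=a[2]
    d=np.array([x,y,z])-p
    t=(np.degrees(yw)-yawdeg+180)%360-180
    print('t',round(s['t'],1),'pos',p.round(1),'rot',a.round(3),'open',round(s['opening'],1),'grip',round(s['grip_force'],1),'F',s['contact_force'].round(1),'j6',s['qpos'][5].round(2))
    print('UNITS',(np.array([d[0]*np.cos(yw)+d[1]*np.sin(yw),d[0]*np.sin(yw)-d[1]*np.cos(yw),-d[2]])/30).round(2),'turn',round(t/5,2))
E
python3 -c "
from h import *
to(500,-300,230,116)"
```

```text
t 0.8 pos [ 423.3 -361.5  232.7] rot [-3.141 -0.     1.287] open 52.9 grip 0.0 F [ 0.7 -0.8 -0.5] j6 -0.48
UNITS [2.68 1.88 0.09] turn -8.45
```

Emit:
carry_out([
  [[60, 2.7, 1.9, 0.1, -8.4], [60, 2.7, 1.9, 0.1, -8.4], [60, 2.7, 1.9, 0.1, -8.4], [60, 2.7, 1.9, 0.1, -8.4], [60, 2.7, 1.9, 0.1, -8.4], [60, 2.7, 1.9, 0.1, -8.4], [60, 2.7, 1.9, 0.1, -8.4], [60, 2.7, 1.9, 0.1, -8.4]],
])

```text
t: 1.43
eef_pos: [499.9, -301.8, 229.6]
tcp_rot: [-3.141, -0.001, 2.011]
contact_force: [0.1, -0.0, 0.2]
opening: 52.4
grip_force: 0.0
```

```bash
python3 - <<'E'
from h import *
c=snap('wrist','w1');snap('top','top1')
print(c['camera_matrix'],c['world_to_cam'].round(3)); T=np.linalg.inv(c['world_to_cam']);print(T[:3,3].round(),T[:3,2].round(2))
to(500,-300,230,116)
E
```

```text
[[309.70691629   0.         322.69447497]
 [  0.         309.70691629 195.54815724]
 [  0.           0.           1.        ]] [[ 9.05000e-01  4.25000e-01  0.00000e+00 -3.24064e+02]
 [ 4.06000e-01 -8.67000e-01  2.90000e-01 -4.96928e+02]
 [ 1.23000e-01 -2.62000e-01 -9.57000e-01  2.35818e+02]
 [ 0.00000e+00  0.00000e+00  0.00000e+00  1.00000e+00]]
[ 466. -231.  370.] [ 0.12 -0.26 -0.96]
t 1.5 pos [ 499.8 -302.   229.8] rot [-3.141 -0.     2.011] open 52.6 grip 0.0 F [-0.4 -0.2 -0.9] j6 -1.04
UNITS [ 0.06  0.03 -0.01] turn -0.16
```

View pics/w1.png

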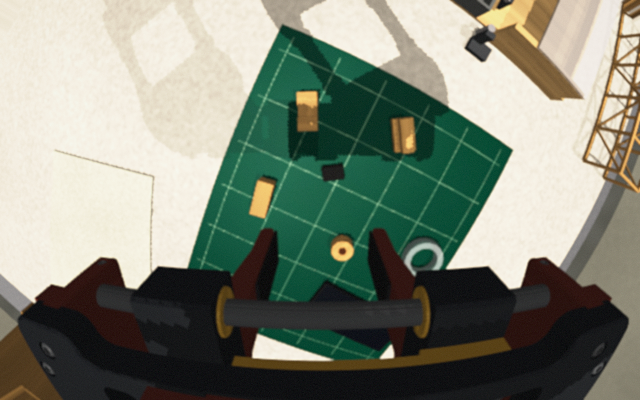

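The wrist picture shows the saddle at (307,110), foot at (403,134), joiner at (262,197) and hub at (342,248), all where they were. I'll measure them from the wrist depth.

```bash
cat >> h.py <<'E'
def wcloud(c):
    K=c['camera_matrix'];T=np.linalg.inv(c['world_to_cam']);d=c['depth'];v,u=np.mgrid[:400,:640]
    a=(u-K[0,2])/K[0,0];b=(v-K[1,2])/K[1,1];r=np.hypot(a,b)+1e-9
    k=np.tan(np.minimum(r,1.4))/r
    P=np.stack([a*k*d,b*k*d,d,np.ones_like(d)],-1)@T.T
    P[(d<=0)|(r>1.3)]=np.nan
    return P[...,:3]
def pieces(c,zmin=14,zmax=32,box=(400,640,-460,-150)):
    P=wcloud(c);hsv=cv2.cvtColor(c['image'],cv2.COLOR_RGB2HSV)
    m=((P[...,2]>zmin)&(P[...,2]<zmax)&(P[...,0]>box[0])&(P[...,0]<box[1])&(P[...,1]>box[2])&(P[...,1]<box[3])&(hsv[...,0]<28)&(hsv[...,1]>60)).astype(np.uint8)
    n,l,s,cc=cv2.connectedComponentsWithStats(m)
    for i in range(1,n):
        if s[i,4]<40: continue
        Q=P[l==i]; r=cv2.minAreaRect(Q[:,:2].astype(np.float32)); B=cv2.boxPoints(r); e=[B[1]-B[0],B[2]-B[1]]; e=max(e,key=np.linalg.norm)
        print('px',cc[i].round(),'ctr',np.round(r[0],1),'size',np.round(sorted(r[1]),1),'long deg',np.degrees(np.arctan2(e[1],e[0])).round(1)%180,'ztop',np.percentile(Q[:,2],95).round(1),s[i,4])
E
python3 - <<'E'
from h import *
c=load('w1');pieces(c)
P=wcloud(c);print(P[172,333],P[180,200], P[240,340])
E
```

```text
px [306.  99.] ctr [ 447.6 -233.2] size [17.9 21. ] long deg 25.2 ztop 26.3 290
px [307. 123.] ctr [ 458.9 -256.7] size [19.9 21. ] long deg 28.7 ztop 26.3 279
px [405. 135.] ctr [ 567.2 -220.2] size [23.5 40.1] long deg 117.9 ztop 26.3 484
px [261. 198.] ctr [ 446.2 -361.5] size [20.8 45.6] long deg 97.8 ztop 24.4 619
px [342. 249.] ctr [ 563.5 -381.3] size [26.3 27.6] long deg 108.5 ztop 24.7 385
[ 510.78417676 -297.4032564    13.65671722] [ 3.60745104e+02 -3.81066012e+02 -1.77274843e-01] [ 555.50333116 -370.52070808   19.1911864 ]
```

Emit:
carry_out([
  [[50, -1.0, -2.45, 4.0, 3.5], [50, -1.0, -2.45, 4.0, 3.5], [50, -1.0, -2.45, 4.0, 3.5], [50, -1.0, -2.45, 4.0, 3.5], [50, -1.0, -2.45, 4.0, 3.5], [50, -1.0, -2.45, 4.0, 3.5]],
])

```text
t: 2.03
eef_pos: [445.8, -360.5, 109.5]
tcp_rot: [-3.141, -0.002, 1.706]
contact_force: [-0.3, -0.2, 1.0]
opening: 43.8
grip_force: 0.0
```

```bash
python3 - <<'E'
from h import *
c=snap('wrist','w2');pieces(c)
to(446,-361,29,97.8)
E
```

```text
px [348.  41.] ctr [ 447.1 -232.8] size [17.4 22.9] long deg 28.2 ztop 26.2 740
px [494.  61.] ctr [ 566.2 -221. ] size [18. 40.] long deg 123.7 ztop 26.1 976
px [360.  75.] ctr [ 458.9 -256.5] size [18.3 22.4] long deg 27.0 ztop 26.3 690
px [322. 206.] ctr [ 446.  -361.4] size [19.9 44.2] long deg 97.1 ztop 24.2 1391
px [452. 244.] ctr [ 562.7 -381.1] size [27.2 27.5] long deg 142.9 ztop 24.3 770
t 2.1 pos [ 447.  -360.6  111.4] rot [3.140e+00 1.000e-03 1.707e+00] open 43.9 grip 0.0 F [-0.4 -0.6 -0.2] j6 -0.87
UNITS [-0.01 -0.03  2.75] turn 0.0
```

Emit:
carry_out([
  [[50, 0, 0, 2.7, 0], [50, 0, 0, 2.7, 0], [50, 0, 0, 2.7, 0], [0, 0, 0, 2.7, 0], [0, 0, 0, 2.7, 0], [0, 0, 0, 2.7, 0], [0, 0, 0, 2.7, 0], [0, 0, 0, 2.7, 0]],
], grip_force=20)

```text
t: 2.75
eef_pos: [447.3, -361.1, 31.4]
tcp_rot: [3.14, 0.002, 1.708]
contact_force: [-0.1, 1.2, 5.4]
opening: 19.7
grip_force: 20.0
```

Emit:
carry_out([
  [[0, 0, 0, -1.0, 0], [0, 0, 0, -3, 0], [0, 0, 0, -5, 0], [0, 0, 0, -5, 0], [0, 0, 0, -5, 0], [0, 0, 0, -5, 0]],
])

```text
t: 3.25
eef_pos: [447.4, -361.5, 183.1]
tcp_rot: [3.137, 0.005, 1.708]
contact_force: [0.2, 0.2, -0.4]
opening: 20.0
grip_force: 20.0
```

```bash
python3 - <<'E'
from h import *
# dock frame estimate from case corners, refine with the cover hinge line
yaw=-0.073
R=lambda x,y:np.array([x*np.cos(yaw)-y*np.sin(yaw),x*np.sin(yaw)+y*np.cos(yaw)])
c=load('top0');P=cloud(c)
hsv=cv2.cvtColor(c['image'],cv2.COLOR_RGB2HSV)
# case mid = mean of corners
m=(np.array([602,195])+[585,-34]+[516,199]+[499,-26])/4
print('mid',m)
for i in range(1,5): print(i,(m+R(0,(i-2.5)*58)).round())
s=snap('wrist','w3')
to(500,-20,200,176)
E
```

```text
mid [550.5  83.5]
1 [544.  -3.]
2 [548.  55.]
3 [553. 112.]
4 [557. 170.]
t 3.3 pos [ 446.6 -360.8  180.1] rot [3.140e+00 2.000e-03 1.708e+00] open 19.7 grip 20.0 F [ 0.1  0.  -0.6] j6 -0.88
UNITS [11.01  3.32 -0.66] turn -15.62
```

Emit:
carry_out([
  [[0, 14, 7.1, -3, -15.6], [0, 14, 7.1, -3, -15.6], [0, 14, 7.1, -3, -15.6], [0, 14, 7.1, -3, -15.6], [0, 14, 7.1, -3, -15.6], [0, 14, 7.1, -3, -15.6], [0, 14, 7.1, -3, -15.6], [0, 14, 7.1, -3, -15.6]],
])

```text
t: 3.97
eef_pos: [552.6, -48.9, 239.4]
tcp_rot: [-3.14, -0.004, 2.714]
contact_force: [0.8, -1.2, 0.1]
opening: 19.8
grip_force: 20.0
```

```bash
python3 -c "
from h import *
to(600,85,270,175.8)"
```

```text
t 4.0 pos [552.6 -48.9 239.4] rot [-3.14  -0.004  2.714] open 19.8 grip 20.0 F [ 0.8 -1.2  0.1] j6 -1.29
UNITS [ 0.41  4.72 -1.02] turn -4.06
```

Emit:
carry_out([
  [[0, 0.4, 4.7, -1, -4.1], [0, 0.4, 4.7, -1, -4.1], [0, 0.4, 4.7, -1, -4.1], [0, 0.4, 4.7, -1, -4.1], [0, 0.4, 4.7, -1, -4.1], [0, 0.4, 4.7, -1, -4.1]],
])

```text
t: 4.47
eef_pos: [601.0, 82.8, 269.0]
tcp_rot: [-3.141, -0.004, 3.068]
contact_force: [-0.5, 0.2, 0.0]
opening: 20.2
grip_force: 20.0
```

```bash
python3 - <<'E'
from h import *
c=snap('wrist','w4'); to(600,85,270,175.8)
E
```

```text
t 4.5 pos [600.9  81.7 269.3] rot [-3.14  -0.004  3.066] open 19.8 grip 20.0 F [-0.3 -0.1 -0.6] j6 -1.42
UNITS [ 0.04  0.11 -0.02] turn -0.02
```

View pics/w4.png

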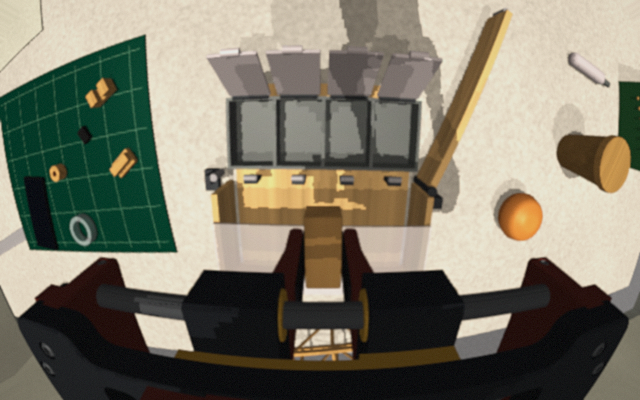

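The wrist picture shows the case rim at about (230,97)–(419,100) at the front and (230,167)–(418,170) at the back, with all covers leaning towards the robot. The joiner is in the grip.

```bash
cat >> h.py <<'E'
def wpx(c,u,v,z):
    K=c['camera_matrix'];T=np.linalg.inv(c['world_to_cam'])
    a=(u-K[0,2])/K[0,0];b=(v-K[1,2])/K[1,1];r=np.hypot(a,b);k=np.sin(r)/r
    d=T[:3,:3]@np.array([a*k,b*k,np.cos(r)]);o=T[:3,3];return o+d*(z-o[2])/d[2]
E
python3 - <<'E'
from h import *
c=load('w4')
for p in [(230,97),(419,100),(229,167),(418,170)]: print(p,wpx(c,*p,44).round(1))
P=wcloud(c)
# rim cloud: z 40..47
m=(abs(P[...,2]-44)<3)&(P[...,0]>480)&(P[...,0]<615)&(P[...,1]>-60)&(P[...,1]<230)
Q=P[m];r=cv2.minAreaRect(Q[:,:2].astype(np.float32));print(r,len(Q))
hsv=cv2.cvtColor(c['image'],cv2.COLOR_RGB2HSV)
# roof and catches
for (u,v) in [(205,180),(252,179),(299,179),(347,180),(394,181),(504,14),(433,190),(228,50),(290,52),(355,55),(413,55),(247,130),(301,130),(350,130),(395,130)]: print((u,v),P[v,u].round(),c['image'][v,u])
E
```

```text
(230, 97) [500.4 -22.7  44. ]
(419, 100) [520.7 202.6  44. ]
(229, 167) [585.8 -34.5  44. ]
(418, 170) [607.1 199.2  44. ]
((557.2818603515625, 85.1049575805664), (289.9087829589844, 114.52606201171875), 89.80325317382812) 2609
(205, 180) [599. -69.  46.] [132 124 116]
(252, 179) [601.  -4.  56.] [186 178 173]
(299, 179) [605.  53.  57.] [195 186 180]
(347, 180) [611. 109.  56.] [113 106 104]
(394, 181) [616. 165.  58.] [108 102  99]
(504, 14) [407. 323.  62.] [137 107  63]
(433, 190) [626. 210.  71.] [39 41 41]
(228, 50) [461.   5. 131.] [228 217 210]
(290, 52) [471.  62. 129.] [155 142 137]
(355, 55) [477. 120. 122.] [87 79 77]
(413, 55) [479. 172. 131.] [156 145 138]
(247, 130) [545. -14.  10.] [144 146 135]
(301, 130) [552.  56.   9.] [144 146 134]
(350, 130) [556. 119.  10.] [135 136 127]
(395, 130) [559. 178.  11.] [124 125 118]
```

Emit:
carry_out([
  [[0, 1.62, -0.96, 2, 0.15], [0, 1.62, -0.96, 3.5, 0.15], [0, 1.62, -0.96, 5, 0.15], [0, 1.62, -0.96, 5.5, 0.15], [0, 1.62, -0.96, 5.5, 0.15], [0, 1.62, -0.96, 5.5, 0.15]],
])

```text
t: 5.02
eef_pos: [547.3, 55.3, 101.2]
tcp_rot: [-3.14, -0.01, 3.051]
contact_force: [-0.3, 0.5, -0.3]
opening: 20.3
grip_force: 20.0
```

```bash
python3 - <<'E'
from h import *
c=snap('wrist','w5'); to(550.4,56.6,54,175)
cv2.imwrite('pics/w5.png',cv2.resize(c['image'][20:290,160:480,::-1],(710,600)))
E
```

```text
t 5.1 pos [549.5  55.8 105.3] rot [-3.141 -0.004  3.051] open 19.8 grip 20.0 F [0.3 0.3 0.1] j6 -1.44
UNITS [-0.03  0.03  1.71] turn -0.04
```

View pics/w5.png

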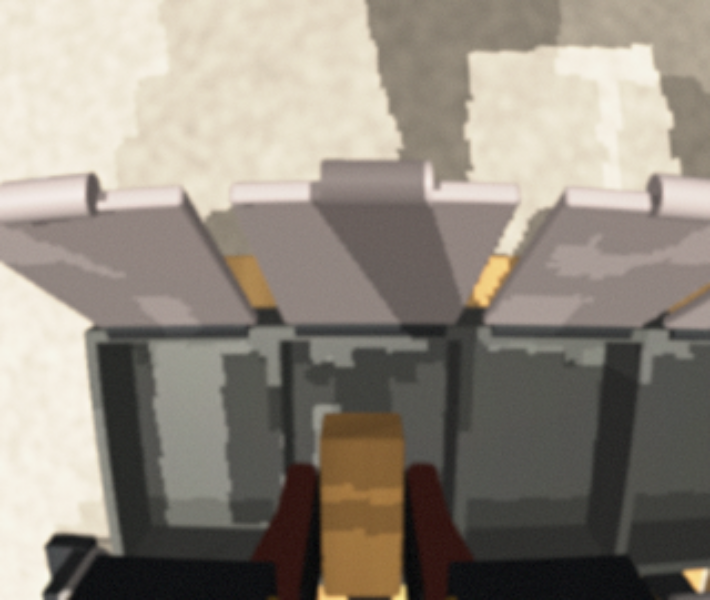

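The joiner hangs centred over pocket 2 (joiner at crop u≈362, walls at 287 and 455). Lowering and releasing it now.

Emit:
carry_out([
  [[0, 0, 0, 0.9, 0], [0, 0, 0, 1.7, 0], [0, 0, 0, 1.7, 0], [0, 0, 0, 1.7, 0], [28, 0, 0, 1.7, 0], [28, 0, 0, 1.7, 0], [28, 0, 0, 1.7, 0], [28, 0, 0, 0.5, 0]],
])

```text
t: 5.73
eef_pos: [547.5, 56.8, 85.9]
tcp_rot: [-3.14, -0.011, 3.053]
contact_force: [-1.5, -1.1, -0.4]
opening: 24.8
grip_force: 0.0
```

Emit:
carry_out([
  [[40, 0, 0, -2, 0], [40, 0, 0, -4, 0], [40, 0, 0, -4, 0], [40, 0, 0, -4, 0], [40, 0, 0, -4, 0]],
])

```text
t: 6.15
eef_pos: [552.1, 57.1, 216.4]
tcp_rot: [3.141, 0.008, 3.053]
contact_force: [-0.1, 0.6, -1.7]
opening: 35.2
grip_force: 0.0
```

```bash
python3 - <<'E'
from h import *
c=snap('wrist','w6'); pieces(c,5,34,(500,600,-60,210)); pieces(c)
to(453.3,-244.8,200,115.8)
E
```

```text
px [414. 129.] ctr [510.4 164.7] size [ 6.2 27.4] long deg 128.0 ztop 10.7 79
px [353. 130.] ctr [505.6  94.7] size [ 8.1 14.1] long deg 160.7 ztop 11.3 77
px [293. 132.] ctr [503.   26.5] size [5.2 9.5] long deg 85.0 ztop 12.4 41
px [322. 176.] ctr [556.3  55.4] size [22.1 52.2] long deg 173.8 ztop 31.3 848
px [ 91. 126.] ctr [ 453.1 -244.5] size [23.9 45.7] long deg 116.5 ztop 26.4 476
px [120. 206.] ctr [ 566.5 -220.5] size [24.5 42.3] long deg 129.4 ztop 26.3 327
px [ 51. 211.] ctr [ 563.  -379.9] size [27.1 27.9] long deg 24.6 ztop 24.7 189
t 6.2 pos [551.2  57.1 213.4] rot [3.141e+00 3.000e-03 3.053e+00] open 35.1 grip 0.0 F [-0.  -0.7 -0.8] j6 -1.44
UNITS [  2.36 -10.31   0.45] turn 11.83
```

Joiner is in pocket 2 (top at z≈31). Next the saddle.

Emit:
carry_out([
  [[50, 2.4, -10.3, 0.4, 11.8], [50, 2.4, -10.3, 0.4, 11.8], [50, 2.4, -10.3, 0.4, 11.8], [50, 2.4, -10.3, 0.4, 11.8], [50, 2.4, -10.3, 0.4, 11.8], [50, 2.4, -10.3, 0.4, 11.8], [50, 2.4, -10.3, 0.4, 11.8], [50, 2.4, -10.3, 0.4, 11.8]],
])

```text
t: 6.87
eef_pos: [449.3, -247.2, 197.2]
tcp_rot: [-3.139, -0.002, 2.045]
contact_force: [0.1, 0.0, -0.9]
opening: 44.0
grip_force: 0.0
```

```bash
python3 - <<'E'
from h import *
to(453,-244.6,110,116)
E
```

```text
t 6.9 pos [ 449.3 -247.2  197.2] rot [-3.139e+00 -2.000e-03  2.045e+00] open 44.0 grip 0.0 F [ 0.1  0.  -0.9] j6 -1.04
UNITS [0.02 0.15 2.91] turn 0.23
```

Emit:
carry_out([
  [[50, 0, 0.12, 2.0, 0.2], [50, 0, 0.12, 2.9, 0.2], [50, 0, 0.12, 2.9, 0.2], [50, 0, 0.12, 2.9, 0.2], [50, 0, 0.12, 2.9, 0.2]],
])

```text
t: 7.28
eef_pos: [455.0, -242.5, 113.4]
tcp_rot: [-3.141, -0.0, 2.036]
contact_force: [0.7, -0.1, 0.3]
opening: 43.8
grip_force: 0.0
```

```bash
python3 - <<'E'
from h import *
c=snap('wrist','w7'); pieces(c)
to(453,-244.6,29,116)
E
```

```text
px [319. 190.] ctr [ 446.6 -232.5] size [16.8 21. ] long deg 26.6 ztop 26.3 661
px [320. 223.] ctr [ 458.9 -256.9] size [17.9 21.9] long deg 26.9 ztop 26.2 656
px [448. 236.] ctr [ 568.2 -219. ] size [19.8 40.8] long deg 122.2 ztop 26.2 826
px [356. 353.] ctr [ 559.3 -374.1] size [13.2 27.6] long deg 28.1 ztop 24.0 305
t 7.3 pos [ 455.8 -242.9  114.9] rot [3.140e+00 2.000e-03 2.036e+00] open 43.8 grip 0.0 F [-0.2  0.5  1.1] j6 -1.02
UNITS [-0.01 -0.11  2.86] turn 0.14
```

Emit:
carry_out([
  [[50, 0, -0.08, 2.0, 0.1], [50, 0, -0.08, 2.75, 0.1], [50, 0, -0.08, 2.75, 0.1], [0, 0, -0.08, 2.75, 0.1], [0, 0, -0.08, 2.75, 0.1], [0, 0, -0.08, 2.75, 0.1], [0, 0, -0.08, 2.75, 0.1], [0, 0, -0.08, 2.75, 0.1]],
])

```text
t: 8.0
eef_pos: [454.1, -244.6, 33.1]
tcp_rot: [3.139, 0.004, 2.027]
contact_force: [-1.2, 0.9, 6.3]
opening: 21.5
grip_force: 20.0
```

Emit:
carry_out([
  [[0, 0, 0, -1.0, 0], [0, 0, 0, -3, 0], [0, 0, 0, -5.5, 0], [0, 0, 0, -5.5, 0], [0, 0, 0, -5.5, 0], [0, 0, 0, -5.5, 0]],
])

```text
t: 8.5
eef_pos: [454.3, -244.8, 201.1]
tcp_rot: [3.136, 0.008, 2.027]
contact_force: [0.2, 0.0, -1.0]
opening: 21.8
grip_force: 20.0
```

```bash
python3 - <<'E'
from h import *
to(545.5,-1,200,175)
E
```

```text
t 8.5 pos [ 454.3 -244.8  201.1] rot [3.136 0.008 2.027] open 21.8 grip 20.0 F [ 0.2  0.  -1. ] j6 -1.02
UNITS [5.96 6.31 0.04] turn -11.77
```

Emit:
carry_out([
  [[0, 6, 6.3, 0, -11.8], [0, 6, 6.3, 0, -11.8], [0, 6, 6.3, 0, -11.8], [0, 6, 6.3, 0, -11.8], [0, 6, 6.3, 0, -11.8], [0, 6, 6.3, 0, -11.8], [0, 6, 6.3, 0, -11.8], [0, 6, 6.3, 0, -11.8]],
])

```text
t: 9.17
eef_pos: [543.0, 4.6, 192.3]
tcp_rot: [3.141, -0.004, 3.038]
contact_force: [-0.1, -0.8, -1.0]
opening: 21.9
grip_force: 20.0
```

```bash
python3 - <<'E'
from h import *
to(545.5,-1,105,175)
E
```

```text
t 9.2 pos [543.    4.6 192.3] rot [ 3.141 -0.004  3.038] open 21.9 grip 20.0 F [-0.1 -0.8 -1. ] j6 -1.52
UNITS [-0.1  -0.18  2.91] turn -0.19
```

Emit:
carry_out([
  [[0, -0.05, -0.15, 1.5, -0.2], [0, -0.05, -0.15, 2.9, -0.2], [0, -0.05, -0.15, 2.9, -0.2], [0, -0.05, -0.15, 2.9, -0.2], [0, -0.05, -0.15, 2.9, -0.2], [0, -0.05, -0.15, 2.9, -0.2]],
])

```text
t: 9.67
eef_pos: [545.3, -3.8, 110.9]
tcp_rot: [3.141, 0.004, 3.044]
contact_force: [0.1, -0.1, -0.3]
opening: 22.1
grip_force: 20.0
```

```bash
python3 - <<'E'
from h import *
to(545.5,-1,54,175)
E
```

```text
t 9.7 pos [545.3  -3.8 110.9] rot [3.141 0.004 3.044] open 22.1 grip 20.0 F [ 0.1 -0.1 -0.3] j6 -1.54
UNITS [0.   0.09 1.9 ] turn -0.12
```

Emit:
carry_out([
  [[0, 0, 0.09, 0.5, -0.1], [0, 0, 0.09, 1.0, -0.1], [0, 0, 0.09, 1.6, -0.1], [0, 0, 0.09, 1.6, -0.1], [29, 0, 0.09, 1.6, -0.1], [29, 0, 0.09, 1.6, -0.1], [29, 0, 0.09, 1.6, -0.1], [29, 0, 0.09, 0.5, -0.1]],
])

```text
t: 10.33
eef_pos: [541.6, -0.8, 88.4]
tcp_rot: [-3.141, -0.009, 3.053]
contact_force: [-0.3, 0.5, -1.7]
opening: 25.3
grip_force: 0.0
```

Emit:
carry_out([
  [[40, 0, 0, -2, 0], [40, 0, 0, -4, 0], [40, 0, 0, -4, 0], [40, 0, 0, -4, 0], [40, 0, 0, -4, 0]],
])

```text
t: 10.75
eef_pos: [545.9, -1.0, 218.2]
tcp_rot: [3.141, 0.009, 3.053]
contact_force: [-0.7, 0.2, -1.3]
opening: 35.2
grip_force: 0.0
```

```bash
python3 - <<'E'
from h import *
c=snap('wrist','w8'); pieces(c,5,40,(520,600,-60,210)); pieces(c)
to(567,-220,180,121)
E
```

```text
px [323. 173.] ctr [547.1  -3.1] size [26.2 52.9] long deg 174.6 ztop 33.2 937
px [375. 176.] ctr [555.7  57.2] size [25.1 51.4] long deg 175.0 ztop 31.2 875
px [156. 207.] ctr [ 567.3 -219.7] size [23.5 40.8] long deg 118.9 ztop 26.5 353
px [ 74. 212.] ctr [ 563.3 -381. ] size [26.7 29.1] long deg 93.5 ztop 24.7 224
t 10.8 pos [545.   -1.  215.1] rot [3.141 0.004 3.053] open 35.3 grip 0.0 F [ 0.7 -0.8 -1.1] j6 -1.55
UNITS [-1.38 -7.21  1.17] turn 10.79
```

Emit:
carry_out([
  [[50, -1.4, -7.2, 1.2, 10.8], [50, -1.4, -7.2, 1.2, 10.8], [50, -1.4, -7.2, 1.2, 10.8], [50, -1.4, -7.2, 1.2, 10.8], [50, -1.4, -7.2, 1.2, 10.8], [50, -1.4, -7.2, 1.2, 10.8], [50, -1.4, -7.2, 1.2, 10.8], [50, -1.4, -7.2, 1.2, 10.8]],
])

```text
t: 11.47
eef_pos: [565.9, -221.1, 173.9]
tcp_rot: [-3.139, -0.004, 2.102]
contact_force: [0.1, 0.6, 0.8]
opening: 44.0
grip_force: 0.0
```

Emit:
carry_out([
  [[50, 0, 0, 1.2, 0], [50, 0, 0, 2.2, 0], [50, 0, 0, 2.2, 0], [50, 0, 0, 2.2, 0], [50, 0, 0, 2.2, 0]],
])

```text
t: 11.88
eef_pos: [567.2, -219.8, 111.8]
tcp_rot: [-3.142, -0.0, 2.111]
contact_force: [0.2, -0.0, 0.2]
opening: 43.8
grip_force: 0.0
```

```bash
python3 - <<'E'
from h import *
c=snap('wrist','w9'); pieces(c); pieces(c,20)
to(567.5,-219.7,36,121)
E
```

```text
px [323. 205.] ctr [ 566.6 -220.2] size [17.2 41. ] long deg 124.0 ztop 26.2 950
px [323. 205.] ctr [ 566.5 -220.2] size [14.4 40.9] long deg 122.5 ztop 26.2 912
t 11.9 pos [ 567.8 -220.   113. ] rot [3.140e+00 2.000e-03 2.111e+00] open 43.6 grip 0.0 F [-0.5 -0.7  0.5] j6 -0.97
UNITS [ 0.01 -0.    2.57] turn -0.01
```

Emit:
carry_out([
  [[50, 0, 0, 1.5, 0], [50, 0, 0, 2.55, 0], [50, 0, 0, 2.55, 0], [0, 0, 0, 2.55, 0], [0, 0, 0, 2.55, 0], [0, 0, 0, 2.55, 0], [0, 0, 0, 2.55, 0], [0, 0, 0, 2.55, 0]],
])

```text
t: 12.6
eef_pos: [568.2, -220.3, 37.1]
tcp_rot: [3.14, 0.003, 2.111]
contact_force: [-0.5, -0.3, 1.1]
opening: 14.1
grip_force: 0.9
```

Emit:
carry_out([
  [[0, 0, 0, -1.0, 0], [0, 0, 0, -3, 0], [0, 0, 0, -5.5, 0], [0, 0, 0, -5.5, 0], [0, 0, 0, -5.5, 0], [0, 0, 0, -5.5, 0]],
])

```text
t: 13.1
eef_pos: [568.8, -220.6, 206.3]
tcp_rot: [3.136, 0.009, 2.111]
contact_force: [-0.3, 0.6, -0.7]
opening: 13.8
grip_force: 20.0
```

```bash
python3 - <<'E'
from h import *
to(555.6,114.4,200,175)
E
```

```text
t 13.1 pos [ 568.8 -220.6  206.3] rot [3.136 0.009 2.111] open 13.8 grip 20.0 F [-0.3  0.6 -0.7] j6 -0.97
UNITS [9.8  5.36 0.21] turn -10.81
```

Emit:
carry_out([
  [[0, 9.8, 5.35, 0, -10.8], [0, 9.8, 5.35, 0, -10.8], [0, 9.8, 5.35, 0, -10.8], [0, 9.8, 5.35, 0, -10.8], [0, 9.8, 5.35, 0, -10.8], [0, 9.8, 5.35, 0, -10.8], [0, 9.8, 5.35, 0, -10.8], [0, 9.8, 5.35, 0, -10.8]],
])

```text
t: 13.77
eef_pos: [552.6, 115.1, 197.2]
tcp_rot: [-3.141, -0.003, 3.059]
contact_force: [0.7, 0.3, -1.1]
opening: 13.8
grip_force: 20.0
```

```bash
python3 - <<'E'
from h import *
to(555.6,114.4,105,175)
E
```

```text
t 13.8 pos [552.6 115.1 197.2] rot [-3.141e+00 -3.000e-03  3.059e+00] open 13.8 grip 20.0 F [ 0.7  0.3 -1.1] j6 -1.34
UNITS [-0.1  -0.02  3.07] turn 0.06
```

Emit:
carry_out([
  [[0, -0.05, 0, 1.5, 0], [0, -0.05, 0, 3, 0], [0, -0.05, 0, 3, 0], [0, -0.05, 0, 3, 0], [0, -0.05, 0, 3, 0], [0, -0.05, 0, 3, 0]],
])

```text
t: 14.27
eef_pos: [556.4, 112.7, 112.3]
tcp_rot: [3.141, 0.003, 3.052]
contact_force: [-0.1, 0.1, 0.2]
opening: 14.0
grip_force: 20.0
```

```bash
python3 - <<'E'
from h import *
to(555.6,114.4,58,175)
c=snap('wrist','w10')
cv2.imwrite('pics/w10.png',cv2.resize(c['image'][20:290,160:480,::-1],(710,600)))
E
```

```text
t 14.3 pos [556.4 112.7 112.3] rot [3.141e+00 3.000e-03 3.052e+00] open 14.0 grip 20.0 F [-0.1  0.1  0.2] j6 -1.34
UNITS [0.03 0.05 1.81] turn -0.03
```

View pics/w10.png

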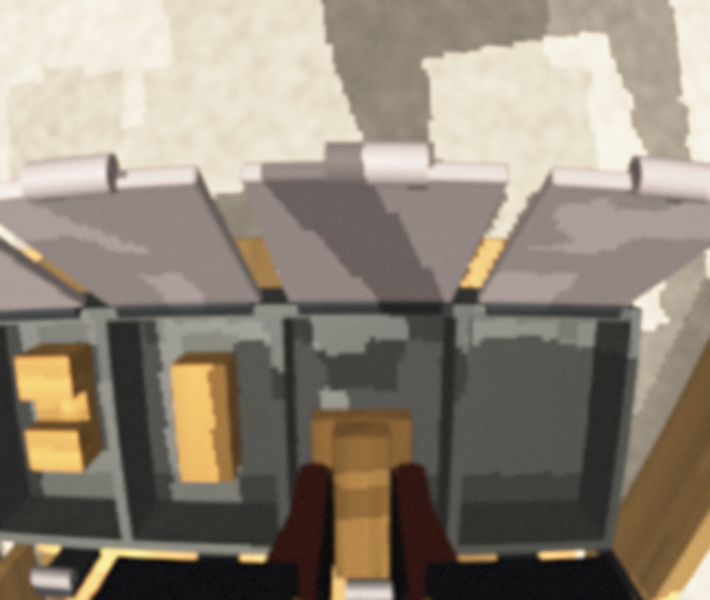

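Saddle and joiner lie flat in pockets 1 and 2, and the foot hangs over pocket 3 (crop u≈360, walls at 287 and 450).

Emit:
carry_out([
  [[0, 0, 0.05, 0.5, 0], [0, 0, 0.05, 1.0, 0], [0, 0, 0.05, 1.75, 0], [0, 0, 0.05, 1.75, 0], [25, 0, 0.05, 1.75, 0], [25, 0, 0.05, 1.75, 0], [25, 0, 0.05, 1.75, 0], [25, 0, 0.05, 0.5, 0]],
])

```text
t: 14.98
eef_pos: [552.2, 114.0, 88.9]
tcp_rot: [-3.139, -0.011, 3.053]
contact_force: [1.2, 0.4, -1.7]
opening: 21.7
grip_force: 0.0
```

Emit:
carry_out([
  [[40, 0, 0, -2, 0], [40, 0, 0, -4, 0], [40, 0, 0, -4, 0], [40, 0, 0, -4, 0], [40, 0, 0, -4, 0]],
])

```text
t: 15.4
eef_pos: [556.9, 114.8, 220.0]
tcp_rot: [3.14, 0.009, 3.053]
contact_force: [-0.2, 0.2, -0.3]
opening: 35.5
grip_force: 0.0
```

```bash
python3 - <<'E'
from h import *
c=snap('wrist','w11'); pieces(c,5,40,(520,600,-60,210)); pieces(c)
t=load('top0');t=snap('top','top2')
to(563.3,-381,180,140)
E
```

```text
px [322. 170.] ctr [555.7 112.8] size [28.6 48.2] long deg 172.6 ztop 33.1 938
px [222. 173.] ctr [546.5  -7.7] size [33.6 53.2] long deg 174.7 ztop 33.1 986
px [271. 175.] ctr [555.3  52.9] size [25.6 51.6] long deg 175.1 ztop 31.3 854
px [ 33. 209.] ctr [ 563.5 -380.2] size [26.9 27.2] long deg 54.5 ztop 24.8 155
t 15.5 pos [555.4 114.6 214.7] rot [3.142 0.    3.053] open 35.0 grip 0.0 F [ 0.  -0.  -0.5] j6 -1.34
UNITS [ -1.72 -16.43   1.16] turn 6.99
```

Emit:
carry_out([
  [[55, -1.7, -16.4, 0.5, 7], [55, -1.7, -16.4, 0.5, 7], [55, -1.7, -16.4, 0.5, 7], [55, -1.7, -16.4, 0.5, 7], [55, -1.7, -16.4, 0.5, 7], [55, -1.7, -16.4, 0.5, 7], [55, -1.7, -16.4, 0.5, 7], [55, -1.7, -16.4, 0.5, 7]],
])

```text
t: 16.17
eef_pos: [559.2, -220.3, 202.1]
tcp_rot: [-3.141, -0.003, 2.442]
contact_force: [0.9, 0.2, 0.8]
opening: 48.4
grip_force: 0.0
```

```bash
python3 - <<'E'
from h import *
to(563.4,-380.8,180,140)
E
```

```text
t 16.2 pos [ 559.2 -220.3  202.1] rot [-3.141e+00 -3.000e-03  2.442e+00] open 48.4 grip 0.0 F [0.9 0.2 0.8] j6 -1.3
UNITS [-3.55 -4.01  0.74] turn -0.01
```

Emit:
carry_out([
  [[55, -3.55, -4.0, 0.7, 0], [55, -3.55, -4.0, 0.7, 0], [55, -3.55, -4.0, 0.7, 0], [55, -3.55, -4.0, 0.7, 0], [55, -3.55, -4.0, 2, 0], [55, -3.55, -4.0, 3, 0], [55, -3.55, -4.0, 3, 0], [55, -3.55, -4.0, 3, 0]],
])

```text
t: 16.83
eef_pos: [562.7, -377.7, 110.2]
tcp_rot: [-3.141, -0.008, 2.442]
contact_force: [0.6, -0.0, 0.3]
opening: 48.2
grip_force: 0.0
```

```bash
python3 - <<'E'
from h import *
c=snap('wrist','w12'); pieces(c)
to(563.4,-380.8,32,140)
E
```

```text
px [321. 210.] ctr [ 562.8 -380.9] size [27.  27.2] long deg 138.2 ztop 24.3 999
t 16.9 pos [ 564.1 -378.3  113.7] rot [-3.141e+00 -3.000e-03  2.443e+00] open 48.2 grip 0.0 F [ 0.4 -0.7  1.1] j6 -1.51
UNITS [-0.04 -0.08  2.72] turn -0.01
```

Emit:
carry_out([
  [[55, -0.05, -0.08, 1.5, 0], [55, -0.05, -0.08, 2.75, 0], [55, -0.05, -0.08, 2.75, 0], [0, -0.05, -0.08, 2.75, 0], [0, -0.05, -0.08, 2.75, 0], [0, -0.05, -0.08, 2.75, 0], [0, -0.05, -0.08, 2.75, 0], [0, -0.05, -0.08, 2.75, 0]],
])

```text
t: 17.55
eef_pos: [565.8, -382.7, 36.4]
tcp_rot: [3.141, 0.006, 2.442]
contact_force: [0.3, 0.3, 6.1]
opening: 27.4
grip_force: 20.0
```

Emit:
carry_out([
  [[0, 0, 0, -1.0, 0], [0, 0, 0, -3, 0], [0, 0, 0, -5.5, 0], [0, 0, 0, -5.5, 0], [0, 0, 0, -5.5, 0], [0, 0, 0, -5.5, 0]],
])

```text
t: 18.05
eef_pos: [565.7, -382.9, 205.0]
tcp_rot: [3.141, 0.012, 2.442]
contact_force: [0.7, -0.2, 0.4]
opening: 27.4
grip_force: 20.0
```

```bash
python3 - <<'E'
from h import *
to(560.7,172.2,200,175)
E
```

```text
t 18.1 pos [ 565.7 -382.9  205. ] rot [3.141 0.012 2.442] open 27.4 grip 20.0 F [ 0.7 -0.2  0.4] j6 -1.52
UNITS [12.04 14.05  0.17] turn -7.01
```

Emit:
carry_out([
  [[0, 12, 14, 0, -7], [0, 12, 14, 0, -7], [0, 12, 14, 0, -7], [0, 12, 14, 0, -7], [0, 12, 14, 0, -7], [0, 12, 14, 0, -7], [0, 12, 14, 0, -7], [0, 12, 14, 0, -7]],
])

```text
t: 18.72
eef_pos: [559.9, -46.4, 194.9]
tcp_rot: [3.141, -0.003, 3.053]
contact_force: [0.7, 0.2, -0.6]
opening: 27.4
grip_force: 20.0
```

```bash
python3 - <<'E'
from h import *
to(560.7,172.2,200,175)
E
```

```text
t 18.7 pos [559.9 -46.4 194.9] rot [ 3.141e+00 -3.000e-03  3.053e+00] open 27.4 grip 20.0 F [ 0.7  0.2 -0.6] j6 -1.63
UNITS [ 0.62  7.26 -0.17] turn -0.02
```

Emit:
carry_out([
  [[0, 0.6, 7.25, 0, 0], [0, 0.6, 7.25, 0, 0], [0, 0.6, 7.25, 0, 0], [0, 0.6, 7.25, 0, 0], [0, 0.6, 7.25, 0, 0], [0, 0.6, 7.25, 1.5, 0], [0, 0.6, 7.25, 3, 0], [0, 0.6, 7.25, 3, 0]],
])

```text
t: 19.38
eef_pos: [557.6, 170.1, 96.9]
tcp_rot: [-3.137, -0.014, 3.055]
contact_force: [-1.8, -0.3, -2.0]
opening: 27.4
grip_force: 20.0
```

```bash
python3 - <<'E'
from h import *
c=snap('wrist','w13')
to(560.7,172.2,64,175)
E
```

```text
t 19.4 pos [558.1 169.4  98.4] rot [-3.137 -0.013  3.054] open 27.2 grip 20.0 F [-0.6 -0.2 -1.7] j6 -1.25
UNITS [-0.08  0.1   1.15] turn -0.0
```

Emit:
carry_out([
  [[0, 0, 0.05, 0.5, 0], [0, 0, 0.05, 1.15, 0], [0, 0, 0.05, 1.15, 0], [0, 0, 0.05, 1.15, 0], [0, 0, 0.05, 1.15, 0], [45, 0, 0.05, 1.15, 0], [45, 0, 0.05, 1.15, 0], [45, 0, 0.05, 1.15, 0]],
])

```text
t: 20.1
eef_pos: [563.1, 171.3, 73.9]
tcp_rot: [3.141, 0.002, 3.053]
contact_force: [0.8, -1.0, -0.7]
opening: 39.1
grip_force: 0.0
```

Emit:
carry_out([
  [[45, 0, 0, -1, 0], [45, 0, 0, -2, 0], [45, 0, 0, -4, 0], [0, 0, 0, -5, 0], [0, 0, 0, -5, 0], [0, 0, 0, -5, 0]],
])

```text
t: 20.6
eef_pos: [564.0, 171.7, 228.2]
tcp_rot: [3.139, 0.009, 3.053]
contact_force: [0.8, -0.1, -1.1]
opening: 23.3
grip_force: 0.0
```

```bash
python3 - <<'E'
from h import *
c=snap('wrist','w14'); pieces(c,5,40,(520,600,-60,210)); pieces(c)
P=wcloud(c)
cv2.imwrite('pics/w14.png',cv2.resize(c['image'][20:290,130:530,::-1],(800,540)))
to(500,80,220,175)
E
```

```text
px [273. 167.] ctr [555.5 111.5] size [29.1 47.8] long deg 171.4 ztop 33.0 886
px [180. 170.] ctr [546.3  -9.7] size [37.6 52.9] long deg 175.3 ztop 33.3 903
px [225. 172.] ctr [554.8  51.4] size [29.  50.9] long deg 175.0 ztop 31.4 826
px [322. 170.] ctr [562.7 169.3] size [29.7 33.6] long deg 175.3 ztop 31.4 575
t 20.6 pos [563.1 171.5 224.6] rot [3.14  0.004 3.053] open 19.0 grip 0.0 F [ 0.5 -0.5 -1.1] j6 -1.24
UNITS [ 1.83 -3.22  0.15] turn -0.01
```

View pics/w14.png

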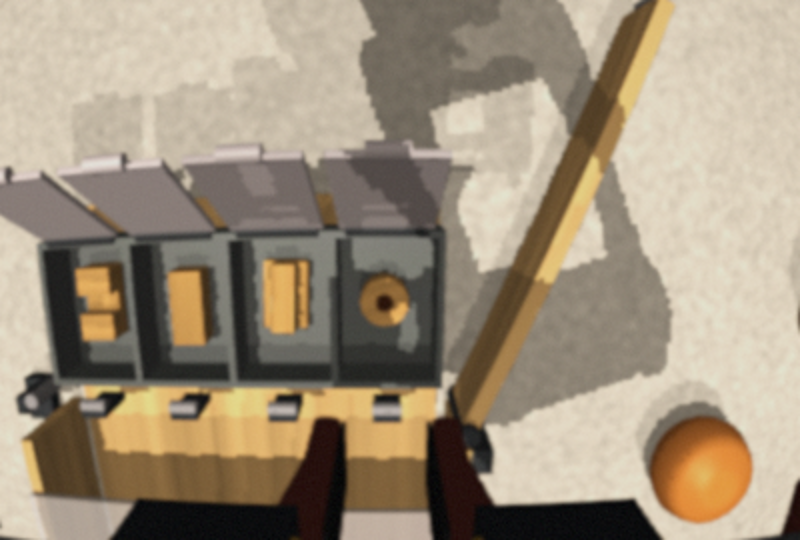

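All four pieces lie flat in their pockets and the mat is clear. Next the covers, in pairs.

```bash
cat >> h.py <<'E'
MID=np.array([553.,85.5]);Y=-0.088
def rel(x,y): return MID+[x*np.cos(Y)-y*np.sin(Y),x*np.sin(Y)+y*np.cos(Y)]
def tor(x,y,z):
    to(*rel(x,y),z,175); p=state()['eef_pos'][:2]-MID; print('rel now',round(p[0]*np.cos(Y)+p[1]*np.sin(Y),1),round(-p[0]*np.sin(Y)+p[1]*np.cos(Y),1))
E
python3 -c "
from h import *
tor(-125,58,220)"
```

```text
t 20.6 pos [563.1 171.5 224.6] rot [3.14  0.004 3.053] open 19.0 grip 0.0 F [ 0.5 -0.5 -1.1] j6 -1.24
UNITS [ 4.25 -0.95  0.15] turn -0.01
rel now 2.6 86.6
```

Emit:
carry_out([
  [[66, 4.2, -0.95, 0, 0], [66, 4.2, -0.95, 0, 0], [66, 4.2, -0.95, 0, 0], [66, 4.2, -0.95, 0, 0], [66, 4.2, -0.95, 1.3, 0], [66, 4.2, -0.95, 2.6, 0], [66, 4.2, -0.95, 3.8, 0], [66, 4.2, -0.95, 3.8, 0]],
])

```text
t: 21.32
eef_pos: [429.4, 152.7, 98.1]
tcp_rot: [-3.136, -0.015, 3.053]
contact_force: [-1.0, -0.8, -0.6]
opening: 58.1
grip_force: 0.0
```

```bash
python3 -c "
from h import *
tor(-30,58,107)"
```

```text
t 21.3 pos [429.4 152.7  98.1] rot [-3.136 -0.015  3.053] open 58.1 grip 0.0 F [-1.  -0.8 -0.6] j6 -1.22
UNITS [-3.3   0.07 -0.3 ] turn -0.01
rel now -129.0 56.1
```

Emit:
carry_out([
  [[66, -0.6, 0.05, 0, 0], [66, -1.0, 0.05, 0, 0], [66, -1.4, 0.05, 0, 0], [66, -1.8, 0.05, 0, 0], [66, -2.2, 0.05, 0, 0], [66, -2.6, 0.05, -0.1, 0], [66, -3.0, 0.05, -0.2, 0], [66, -3.4, 0.05, -0.3, 0]],
])

```text
t: 21.98
eef_pos: [537.0, 146.5, 118.2]
tcp_rot: [-3.141, -0.001, 3.053]
contact_force: [-0.2, 0.4, 0.7]
opening: 58.3
grip_force: 0.0
```

```bash
python3 - <<'E'
from h import *
tor(-125,58,220); c=snap('scene','s2'); t=snap('top','top3')
cv2.imwrite('pics/s2.png',cv2.resize(c['image'][120:270,250:450,::-1],(800,600)))
E
```

```text
t 22.0 pos [537.  146.5 118.2] rot [-3.141e+00 -1.000e-03  3.053e+00] open 58.3 grip 0.0 F [-0.2  0.4  0.7] j6 -1.28
UNITS [ 3.46 -0.05 -3.39] turn -0.01
rel now -21.3 59.4
```

View pics/s2.png

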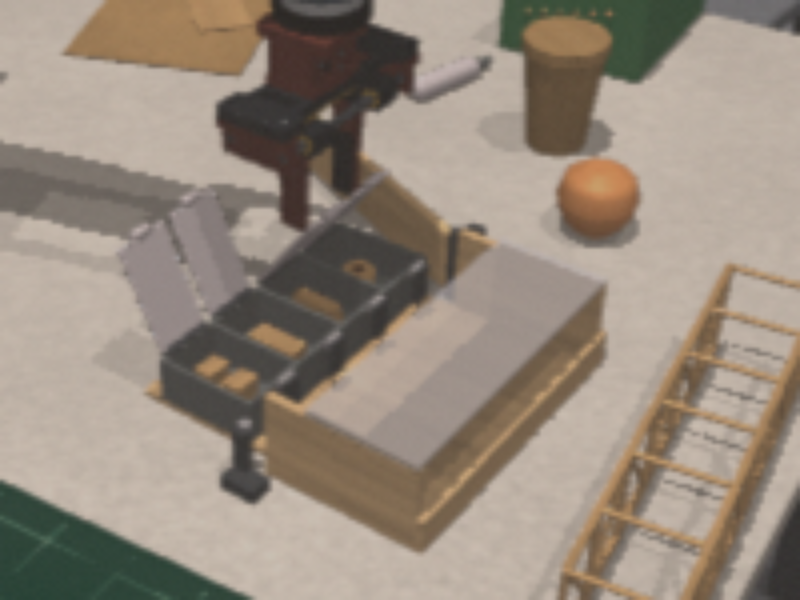

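Covers 3 and 4 have been pushed over and are falling. I'll move above their free ends and press.

Emit:
carry_out([
  [[66, -0.8, -0.05, 0, 0], [66, -1.75, -0.05, 0, 0], [66, -1.75, -0.05, 0, 0], [66, -1.75, -0.05, 0, 0], [66, -1.75, -0.05, 0, 0], [66, -1.75, -0.05, 0.6, 0], [66, -1.75, -0.05, 1.0, 0], [66, -1.75, -0.05, 1.0, 0]],
])

```text
t: 22.75
eef_pos: [586.0, 140.4, 84.6]
tcp_rot: [-3.14, -0.005, 3.054]
contact_force: [0.1, 0.0, -0.3]
opening: 57.9
grip_force: 0.0
```

```bash
python3 - <<'E'
from h import *
tor(31,58,70); c=snap('wrist','w15'); P=wcloud(c)
for x in (-20,0,15,45):
  for y in (29,87):
    q=rel(x,y); d=np.hypot(P[...,0]-q[0],P[...,1]-q[1]); print(x,y,np.round(P[...,2][d<5],0)[::6][:8])
E
```

```text
t 22.8 pos [586.  140.4  84.6] rot [-3.14  -0.005  3.054] open 57.9 grip 0.0 F [ 0.1  0.  -0.3] j6 -1.3
UNITS [-0.1   0.01  0.49] turn -0.01
rel now 28.0 57.6
-20 29 [49. 50. 51. 49. 51. 49. 51. 50.]
-20 87 [49. 49. 50. 50. 51. 50. 51. 50.]
0 29 [53. 53. 53. 53. 53. 52. 53. 52.]
0 87 [52. 52. 54. 52. 53. 53. 52. 53.]
15 29 [53. 54. 55. 54. 54. 55. 54. 55.]
15 87 [54. 54. 54. 54. 54. 54. 55. 55.]
45 29 [58. 58. 57. 59. 57. 57. 59. 59.]
45 87 [57. 57. 59. 58. 58. 58. 58. 60.]
```

Both covers rest ajar (free edge at z≈58). Pressing down.

Emit:
carry_out([
  [[66, -0.1, 0, 0.15, 0], [66, -0.1, 0, 0.25, 0], [66, -0.1, 0, 0.35, 0], [66, -0.1, 0, 0.42, 0], [66, -0.1, 0, 0.48, 0], [66, -0.1, 0, 0.54, 0], [66, -0.1, 0, 0.6, 0], [66, -0.1, 0, 0.6, 0]],
])

```text
t: 23.47
eef_pos: [595.3, 140.2, 78.3]
tcp_rot: [3.139, 0.013, 3.053]
contact_force: [-3.7, -2.5, 25.4]
opening: 57.8
grip_force: 12.7
```

```bash
cat >> h.py <<'E'
def hts(c,ys,xs=(-20,0,15,45)):
    P=wcloud(c)
    for y in ys: print(y,[np.round(np.nanmedian(P[...,2][np.hypot(P[...,0]-q[0],P[...,1]-q[1])<5]),1) for q in [rel(x,y) for x in xs]])
E
python3 - <<'E'
from h import *
tor(31,58,70); c=snap('wrist','w16');hts(c,(29,87))
E
```

```text
t 23.5 pos [595.3 140.2  78.3] rot [3.139 0.013 3.053] open 57.8 grip 12.7 F [-3.7 -2.5 25.4] j6 -1.31
UNITS [ 0.21 -0.01  0.28] turn -0.02
rel now 37.3 58.2
29 [np.float64(49.8), np.float64(52.6), np.float64(171.8), np.float64(92.2)]
87 [np.float64(49.7), np.float64(148.9), np.float64(169.4), np.float64(98.5)]
```

The tips stopped at z≈56, which is the height of the spring catches, so I'm too far forward. I'll lift, move back 17 mm and press again.

Emit:
carry_out([
  [[66, 0, 0, -0.6, 0], [66, 0, 0, -0.6, 0], [66, 0.55, 0, -0.6, 0], [66, 0.55, 0, -0.6, 0], [66, 0.55, 0, -0.6, 0], [66, 0.55, 0, -0.3, 0], [66, 0.55, 0, -0.1, 0], [66, 0.55, 0, 0, 0]],
])

```text
t: 24.18
eef_pos: [578.0, 141.5, 74.6]
tcp_rot: [3.14, 0.009, 3.053]
contact_force: [-4.7, -4.0, 33.2]
opening: 57.9
grip_force: 16.7
```

```bash
python3 - <<'E'
from h import *
tor(20,58,70)
E
```

```text
t 24.2 pos [578.  141.5  74.6] rot [3.14  0.009 3.053] open 57.9 grip 16.7 F [-4.7 -4.  33.2] j6 -1.3
UNITS [0.   0.   0.15] turn -0.02
rel now 20.0 58.0
```

```bash
python3 - <<'E'
from h import *
c=snap('wrist','w17');hts(c,(29,87),(-35,-30,-20,-10,0)); print(state()['eef_pos'],state()['contact_force'])
s=snap('scene','s3')
cv2.imwrite('pics/s3.png',cv2.resize(s['image'][130:250,270:430,::-1],(800,600)))
E
```

```text
29 [np.float64(48.0), np.float64(48.5), np.float64(49.3), np.float64(148.6), np.float64(167.8)]
87 [np.float64(47.9), np.float64(48.6), np.float64(49.2), np.float64(149.5), np.float64(161.5)]
[578.19295037 141.45656292  74.78973714] [-2.04318225 -3.34923035 21.39541046]
```

View pics/s3.png

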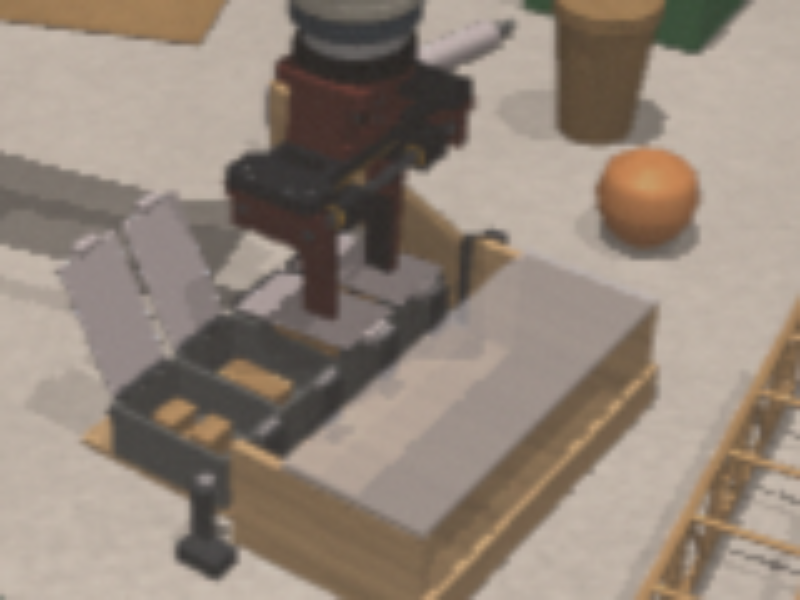

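Emit:
carry_out([
  [[66, 0, 0, 0.08, 0], [66, 0, 0, 0.16, 0], [66, 0, 0, 0.24, 0], [66, 0, 0, 0.24, 0], [66, 0, 0, 0.24, 0]],
])

```text
t: 24.7
eef_pos: [579.2, 141.5, 69.6]
tcp_rot: [3.14, 0.012, 3.053]
contact_force: [-2.1, -2.6, 27.5]
opening: 57.7
grip_force: 13.9
```

```bash
python3 - <<'E'
from h import *
c=snap('wrist','w18');hts(c,(29,87),(-35,-30,-20,-15)); tor(20,58,70)
E
```

```text
29 [np.float64(47.4), np.float64(48.2), np.float64(47.9), np.float64(137.4)]
87 [np.float64(47.3), np.float64(48.1), np.float64(48.0), np.float64(141.4)]
t 24.8 pos [579.2 141.5  69.5] rot [3.14  0.012 3.053] open 58.1 grip 13.9 F [-1.9 -2.5 27.2] j6 -1.3
UNITS [ 0.04 -0.   -0.02] turn -0.02
rel now 21.2 58.1
```

Emit:
carry_out([
  [[66, 0, 0, -1.3, 0], [66, 0, 0, -2.6, 0], [66, 0, 0, -3.9, 0], [66, 1, -1, -5, 0], [66, 2, -2, -5, 0], [66, 3, -3, -5, 0], [66, 4, -3.9, -5, 0], [66, 4.9, -3.9, -5, 0]],
])

```text
t: 25.42
eef_pos: [417.3, 35.4, 211.2]
tcp_rot: [-3.14, -0.001, 3.05]
contact_force: [-0.7, 0.5, -0.1]
opening: 57.7
grip_force: 0.0
```

```bash
python3 - <<'E'
from h import *
t=snap('top','top4'); P=cloud(t)
for y in (29,87): print(y,[np.round(np.median(P[...,2][np.hypot(P[...,0]-q[0],P[...,1]-q[1])<6]),1) for q in [rel(x,y) for x in (-20,0,20,40)]])
tor(-125,-58,104)
E
```

```text
29 [np.float64(46.2), np.float64(49.4), np.float64(50.1), np.float64(50.7)]
87 [np.float64(48.4), np.float64(53.2), np.float64(51.6), np.float64(48.7)]
t 25.5 pos [412.3  36.2 211.6] rot [-3.140e+00 -3.000e-03  3.051e+00] open 58.4 grip 0.0 F [2.8 0.4 1.1] j6 -1.47
UNITS [-0.36  0.12  3.59] turn -0.04
rel now -135.8 -61.5
```

Emit:
carry_out([
  [[66, 0, 0.12, 1.3, 0], [66, 0, 0.12, 2.6, 0], [66, 0, 0.12, 3.6, 0], [66, 0, 0.12, 3.6, 0], [66, -0.5, 0.12, 3.6, 0], [66, -1.0, 0.12, 3.6, 0], [66, -1.4, 0.12, 3.6, 0], [66, -1.8, 0.12, 3.6, 0]],
])

```text
t: 26.13
eef_pos: [473.8, 36.8, 105.8]
tcp_rot: [3.141, 0.001, 3.053]
contact_force: [-1.2, -0.4, 0.4]
opening: 58.0
grip_force: 0.2
```

Emit:
carry_out([
  [[66, -0.4, 0, 0, 0], [66, -0.8, 0, -0.1, 0], [66, -1.2, 0, -0.2, 0], [66, -1.6, 0, -0.3, 0], [66, -1.9, 0, -0.5, 0], [66, -2.4, 0, -0.6, 0], [66, -3.0, 0, -0.6, 0], [66, -3.0, 0, -0.6, 0]],
])

```text
t: 26.8
eef_pos: [564.7, 28.6, 123.5]
tcp_rot: [3.142, 0.002, 3.053]
contact_force: [0.1, 0.4, 1.0]
opening: 58.0
grip_force: 0.0
```

```bash
python3 - <<'E'
from h import *
c=snap('wrist','w19');hts(c,(-87,-29,29,87),(-35,-20,0,15,40)); tor(20,-58,82)
E
```

```text
-87 [np.float64(48.3), np.float64(194.5), np.float64(201.3), np.float64(150.1), np.float64(97.5)]
-29 [np.float64(48.1), np.float64(186.8), np.float64(204.4), np.float64(141.9), np.float64(97.5)]
29 [np.float64(47.6), np.float64(206.8), np.float64(224.0), np.float64(224.2), np.float64(48.0)]
87 [np.float64(47.0), np.float64(47.9), np.float64(48.0), np.float64(47.9), np.float64(47.9)]
t 26.9 pos [563.3  28.8 123. ] rot [3.142 0.    3.053] open 57.7 grip 0.0 F [-0.3  0.3 -0.1] j6 -1.49
UNITS [-0.16 -0.08  1.37] turn -0.02
rel now 15.2 -55.6
```

Covers 3 and 4 are flat at z 48, so they are shut. Now I'll press 1 and 2.

Emit:
carry_out([
  [[66, -0.16, -0.08, 0.8, 0], [66, -0.16, -0.08, 1.2, 0], [66, -0.16, -0.08, 1.35, 0], [66, -0.16, -0.08, 1.5, 0], [66, -0.16, -0.08, 1.6, 0], [66, -0.16, -0.08, 1.7, 0], [66, -0.16, -0.08, 1.8, 0], [66, -0.16, -0.08, 1.8, 0]],
])

```text
t: 27.52
eef_pos: [569.9, 25.8, 76.3]
tcp_rot: [3.141, 0.012, 3.053]
contact_force: [-2.6, -0.9, 22.8]
opening: 58.0
grip_force: 11.2
```

```bash
python3 - <<'E'
from h import *
tor(20,-58,70)
E
```

```text
t 27.5 pos [569.9  25.8  76.3] rot [3.141 0.012 3.053] open 58.0 grip 11.2 F [-2.6 -0.9 22.8] j6 -1.5
UNITS [ 0.07 -0.    0.21] turn -0.01
rel now 22.1 -58.0
```

Emit:
carry_out([
  [[66, 0, 0, 0.1, 0], [66, 0, 0, 0.2, 0], [66, 0, 0, 0.3, 0], [66, 0, 0, 0.4, 0], [66, 0, 0, 0.4, 0], [66, 0, 0, 0.4, 0]],
])

```text
t: 28.02
eef_pos: [573.6, 25.6, 69.4]
tcp_rot: [3.141, 0.023, 3.053]
contact_force: [0.5, -2.2, 35.2]
opening: 58.1
grip_force: 18.0
```

Emit:
carry_out([
  [[66, 0, 0, -0.8, 0], [66, 0, 0, -2, 0], [66, 0, 1, -3.5, 0], [66, 0, 1.9, -5, 0], [66, 0, 1.9, -6, 0], [66, 0, 1.9, -6, 0], [66, 0, 1.9, -6, 0]],
])

```text
t: 28.6
eef_pos: [572.5, 84.0, 242.2]
tcp_rot: [3.14, 0.009, 3.055]
contact_force: [0.5, -0.1, 0.0]
opening: 58.1
grip_force: 0.0
```

```bash
python3 - <<'E'
from h import *
c=snap('wrist','w20');hts(c,(-87,-29,29,87),(-35,-20,0,15,40)); tor(-125,0,220)
cv2.imwrite('pics/w20.png',c['image'][:,:,::-1])
E
```

```text
-87 [np.float64(6.2), np.float64(48.2), np.float64(342.9), np.float64(343.1), np.float64(48.1)]
-29 [np.float64(5.9), np.float64(48.2), np.float64(336.1), np.float64(274.3), np.float64(48.0)]
29 [np.float64(6.1), np.float64(48.1), np.float64(329.3), np.float64(272.0), np.float64(48.4)]
87 [np.float64(6.2), np.float64(47.9), np.float64(343.0), np.float64(343.1), np.float64(48.2)]
t 28.6 pos [571.9  83.3 238.6] rot [3.141 0.004 3.054] open 58.1 grip 0.0 F [ 0.6 -0.2 -0.1] j6 -1.4
UNITS [4.8  0.02 0.62] turn -0.0
rel now 19.0 -0.6
```

View pics/w20.png

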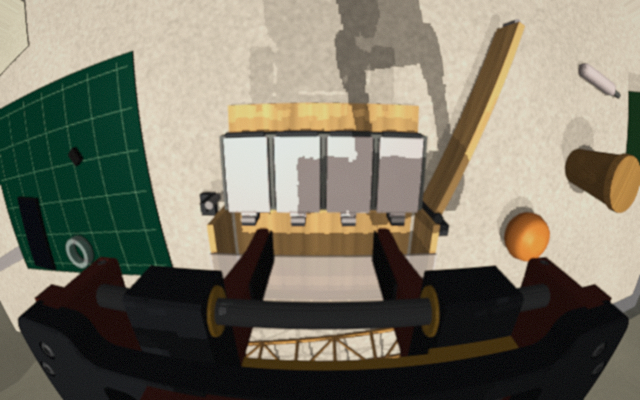

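The wrist picture shows all four covers flat at z 48 and caught, the mat empty of connectors, and the case slid slightly forward by the pressing. I'll locate its front wall.

```bash
python3 - <<'E'
from h import *
c=load('w20')
for p in [(224,134),(426,136),(229,103),(418,105),(516,24),(437,207)]:
    for z in (44,6,64):
        w=wpx(c,*p,z)[:2]-MID; print(p,z,(wpx(c,*p,z)[:2]).round(),'rel',round(w[0]*np.cos(Y)+w[1]*np.sin(Y)),round(-w[0]*np.sin(Y)+w[1]*np.cos(Y)))
E
```

```text
(224, 134) 44 [515. -24.] rel -28 -112
(224, 134) 6 [518. -37.] rel -24 -125
(224, 134) 64 [514. -17.] rel -30 -106
(426, 136) 44 [538. 203.] rel -26 116
(426, 136) 6 [543. 216.] rel -22 129
(426, 136) 64 [535. 196.] rel -28 109
(229, 103) 44 [482. -13.] rel -63 -105
(229, 103) 6 [480. -25.] rel -63 -116
(229, 103) 64 [482.  -7.] rel -62 -99
(418, 105) 44 [502. 195.] rel -60 105
(418, 105) 6 [503. 207.] rel -60 116
(418, 105) 64 [501. 189.] rel -60 98
(516, 24) 44 [398. 337.] rel -176 237
(516, 24) 6 [388. 364.] rel -189 263
(516, 24) 64 [404. 322.] rel -169 222
(437, 207) 44 [624. 217.] rel 59 137
(437, 207) 6 [639. 232.] rel 73 153
(437, 207) 64 [616. 210.] rel 52 129
```

Emit:
carry_out([
  [[66, 1.3, 0, 0, 0], [66, 2.6, 0, 0, 0], [66, 3.1, 0, 0.5, 0], [66, 3.1, 0, 1.8, 0], [66, 3.1, 0, 3.1, 0], [66, 3.1, 0, 4.4, 0], [66, 3.1, 0, 5.7, 0], [66, 3.1, 0, 6.4, 0]],
])

```text
t: 29.32
eef_pos: [474.3, 90.0, 36.4]
tcp_rot: [-3.139, -0.01, 3.052]
contact_force: [0.8, 0.9, -0.0]
opening: 57.5
grip_force: 0.0
```

```bash
python3 - <<'E'
from h import *
tor(70,0,44)
E
```

```text
t 29.3 pos [474.3  90.   36.4] rot [-3.139 -0.01   3.052] open 57.5 grip 0.0 F [ 0.8  0.9 -0. ] j6 -1.36
UNITS [-4.96  0.09 -0.25] turn -0.02
rel now -78.8 -2.5
```

Emit:
carry_out([
  [[66, -0.5, 0.08, -0.1, 0], [66, -1.1, 0.08, -0.1, 0], [66, -1.6, 0.08, -0.1, 0], [66, -2.1, 0.08, -0.1, 0], [66, -2.7, 0.08, -0.1, 0], [66, -3.3, 0.08, -0.1, 0], [66, -3.9, 0.08, -0.1, 0], [66, -4.5, 0.08, -0.1, 0]],
])

```text
t: 29.98
eef_pos: [610.5, 80.7, 43.0]
tcp_rot: [-3.14, -0.01, 3.053]
contact_force: [-5.1, 0.6, 1.1]
opening: 58.1
grip_force: 2.9
```

```bash
python3 - <<'E'
from h import *
tor(74,0,44)
E
```

```text
t 30.0 pos [610.5  80.7  43. ] rot [-3.14  -0.01   3.053] open 58.1 grip 2.9 F [-5.1  0.6  1.1] j6 -1.41
UNITS [-0.54 -0.01 -0.03] turn -0.02
rel now 57.7 0.3
```

Emit:
carry_out([
  [[66, -0.2, 0, 0, 0], [66, -0.35, 0, 0, 0], [66, -0.5, 0, 0, 0], [66, -0.6, 0, 0, 0], [66, -0.7, 0, 0, 0], [66, -0.7, 0, 0, 0]],
])

```text
t: 30.48
eef_pos: [621.2, 79.7, 43.5]
tcp_rot: [-3.138, -0.034, 3.053]
contact_force: [-48.9, -1.4, 19.2]
opening: 58.4
grip_force: 24.8
```

The force rose to 49 N, so the case is at its stop. I'll back off, rise and check.

Emit:
carry_out([
  [[66, 0.5, 0, 0, 0], [66, 1.5, 0, 0, 0], [66, 1.5, 0, -1.3, 0], [66, 1.5, 0, -2.6, 0], [66, 1.5, 0, -4, 0], [66, 1.5, 0, -5.3, 0], [66, 1.5, 0, -6.0, 0], [66, 1.5, 0, -6.0, 0]],
])

```text
t: 31.15
eef_pos: [590.9, 83.6, 234.4]
tcp_rot: [3.14, 0.011, 3.053]
contact_force: [0.3, 0.3, 0.6]
opening: 58.1
grip_force: 0.0
```

```bash
python3 - <<'E'
from h import *
c=snap('wrist','w21');tor(74,0,44)
cv2.imwrite('pics/w21.png',cv2.resize(c['image'][40:300,170:520,::-1],(800,594)))
E
```

```text
t 31.2 pos [590.3  83.6 230.7] rot [3.141 0.007 3.053] open 57.8 grip 0.0 F [ 0.7 -0.4 -0.5] j6 -1.4
UNITS [-1.22 -0.04  6.22] turn -0.02
rel now 37.3 1.3
```

View pics/w21.png

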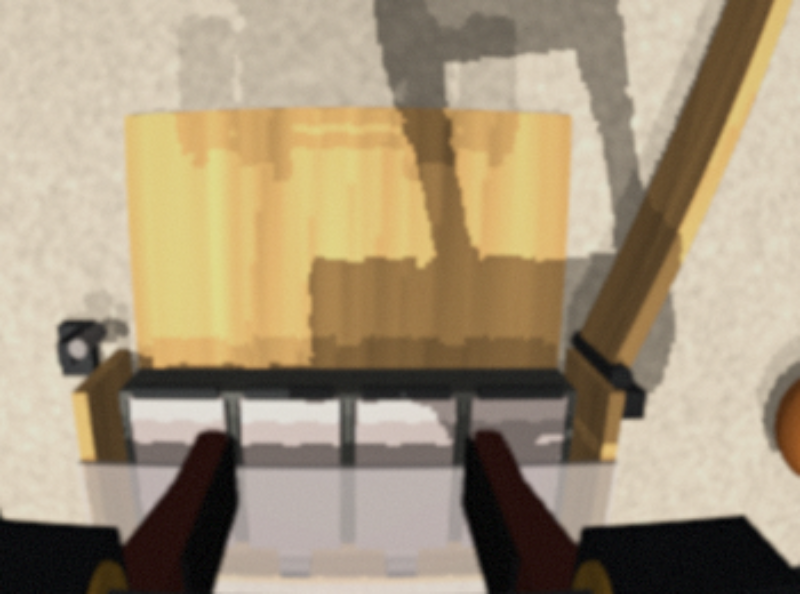

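```bash
python3 - <<'E'
from h import *
c=load('w21')
def f(u,v,z):
    w=wpx(c,170+u/2.286,40+v/2.285,z)[:2]-MID; return round(w[0]*np.cos(Y)+w[1]*np.sin(Y),1),round(-w[0]*np.sin(Y)+w[1]*np.cos(Y),1)
print('base front',f(345,112,6),f(130,115,6),f(570,115,6));print('case front bottom',f(345,369,6),'top',f(345,392,44));print('roof edge',f(345,463,76))
print('side walls',f(80,390,74),f(620,390,74),'hinge',f(605,370,64))
E
```

```text
base front (np.float64(-57.1), np.float64(-1.7)) (np.float64(-59.8), np.float64(-114.8)) (np.float64(-59.4), np.float64(116.6))
case front bottom (np.float64(80.8), np.float64(-2.1)) top (np.float64(80.1), np.float64(-2.0))
roof edge (np.float64(103.6), np.float64(-1.9))
side walls (np.float64(68.5), np.float64(-127.6)) (np.float64(69.1), np.float64(128.7)) hinge (np.float64(62.4), np.float64(123.7))
```

The case is home: its front wall sits at dock x≈11 and the roof edge at ≈35. Now the door path, with closed fingers on the outer face.

```bash
python3 - <<'E'
from h import *
t=load('top4')
for p in [(189,192),(167,227),(181,232),(194,238)]: print(p,px(t,*p).round())
P=cloud(t)
c=load('w20');
H=np.array([63,131.5])
s=state();yw=s['tcp_rot'][2]
def pos(th,r=205,gap=0):
    d=np.array([-np.sin(th),-np.cos(th)]);n=np.array([-np.cos(th),np.sin(th)])
    q=H+r*d+n*(5+abs(n[0])*10+abs(n[1])*14+gap); return rel(*q)
prev=pos(1.95,gap=25);print('start',prev.round(1));to(*prev,230,175)
for th in [1.95,1.7,1.5,1.3,1.1,.9,.7,.5,.3,.15,.05,0,-.05]:
    p=pos(th);d=p-prev
    d0=p-pos(1.95,gap=25)
    print(th,p.round(0),'cum',(np.array([d0[0]*np.cos(yw)+d0[1]*np.sin(yw),d0[0]*np.sin(yw)-d0[1]*np.cos(yw)])/30).round(2))
E
```

```text
(189, 192) [593. 488. 124.]
(167, 227) [470. 592.  21.]
(181, 232) [452. 539.  20.]
(194, 238) [431. 495.  -1.]
start [465.3 345. ]
t 31.2 pos [590.3  83.6 230.7] rot [3.141 0.007 3.053] open 57.8 grip 0.0 F [ 0.7 -0.4 -0.5] j6 -1.4
UNITS [4.92 8.31 0.02] turn -0.02
1.95 [454. 323.] cum [ 0.31 -0.77]
1.7 [431. 275.] cum [ 0.92 -2.43]
1.5 [423. 234.] cum [ 1.09 -3.81]
1.3 [422. 195.] cum [ 1.   -5.12]
1.1 [429. 155.] cum [ 0.65 -6.42]
0.9 [444. 117.] cum [ 0.03 -7.64]
0.7 [467.  82.] cum [-0.82 -8.74]
0.5 [497.  52.] cum [-1.9  -9.64]
0.3 [532.  28.] cum [ -3.16 -10.32]
0.15 [562.  16.] cum [ -4.2  -10.64]
0.05 [584.  10.] cum [ -4.92 -10.77]
0 [594.   8.] cum [ -5.28 -10.81]
-0.05 [604.   7.] cum [ -5.6  -10.82]
```

Emit:
carry_out([
  [[0, 4.9, 8.3, 0, 0], [0, 4.9, 8.3, 0, 0], [0, 4.9, 8.3, 0, 0], [0, 4.9, 8.3, 0, 0], [0, 4.9, 8.3, 0, 0], [0, 4.9, 8.3, 0, 0], [0, 4.9, 8.3, 0, 0], [0, 4.9, 8.3, 0, 0]],
])

```text
t: 31.87
eef_pos: [461.0, 349.7, 224.2]
tcp_rot: [-3.142, -0.005, 3.06]
contact_force: [1.1, -0.2, -0.9]
opening: 7.9
grip_force: 0.0
```

```bash
python3 - <<'E'
from h import *
to(465,345,54,175)
c=snap('wrist','w22')
cv2.imwrite('pics/w22.png',c['image'][:,:,::-1])
E
```

```text
t 31.9 pos [461.  349.7 224.2] rot [-3.142 -0.005  3.06 ] open 7.9 grip 0.0 F [ 1.1 -0.2 -0.9] j6 -0.9
UNITS [-0.15 -0.14  5.67] turn 0.06
```

View pics/w22.png

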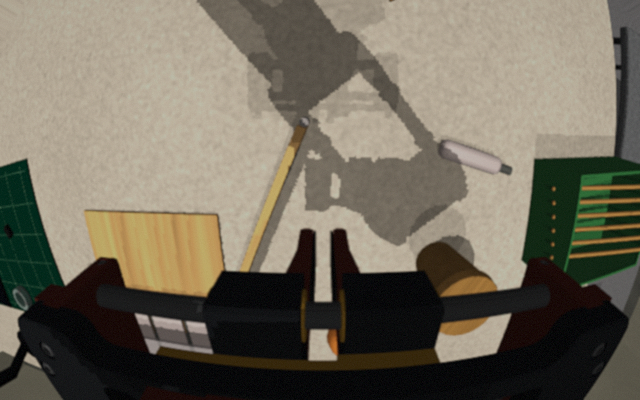

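The picture shows the closed fingers at (322,240), on the outer (+y) side of the door that runs (303,122)–(245,270), and clear of the cup and glue. Lowering.

Emit:
carry_out([
  [[0, 0, 0, 1.3, 0], [0, 0, 0, 2.6, 0], [0, 0, 0, 3.9, 0], [0, 0, 0, 5.2, 0], [0, 0, 0, 5.6, 0], [0, 0, 0, 5.6, 0]],
])

```text
t: 32.42
eef_pos: [462.8, 341.7, 53.3]
tcp_rot: [-3.135, -0.008, 3.052]
contact_force: [-0.7, -0.2, 0.3]
opening: 0.7
grip_force: 0.0
```

```bash
python3 - <<'E'
from h import *
for p in [(431,275),(422,195),(444,117)]: to(*p,54,175)
E
```

```text
t 32.4 pos [462.8 341.7  53.3] rot [-3.135 -0.008  3.052] open 0.7 grip 0.0 F [-0.7 -0.2  0.3] j6 -0.9
UNITS [ 0.86 -2.31 -0.02] turn -0.03
t 32.4 pos [462.8 341.7  53.3] rot [-3.135 -0.008  3.052] open 0.7 grip 0.0 F [-0.7 -0.2  0.3] j6 -0.9
UNITS [ 0.92 -4.99 -0.02] turn -0.03
t 32.4 pos [462.8 341.7  53.3] rot [-3.135 -0.008  3.052] open 0.7 grip 0.0 F [-0.7 -0.2  0.3] j6 -0.9
UNITS [-0.05 -7.52 -0.02] turn -0.03
```

Emit:
carry_out([
  [[0, 0.3, -0.7, 0, 0], [0, 0.6, -1.5, 0, 0], [0, 0.85, -2.3, 0, 0], [0, 0.95, -3.0, 0, 0], [0, 1.0, -3.7, 0, 0], [0, 1.0, -4.4, 0, 0], [0, 0.93, -5.0, 0, 0], [0, 0.75, -5.7, 0, 0]],
])

```text
t: 33.08
eef_pos: [428.8, 175.7, 62.6]
tcp_rot: [3.139, 0.004, 3.053]
contact_force: [1.4, 0.2, 0.4]
opening: 0.8
grip_force: 0.1
```

```bash
python3 - <<'E'
from h import *
for p in [(429,155),(444,117),(467,82),(497,52),(532,28)]: to(*p,54,175)
E
```

```text
t 33.1 pos [428.8 175.7  62.6] rot [3.139 0.004 3.053] open 0.8 grip 0.1 F [1.4 0.2 0.4] j6 -1.17
UNITS [-0.07 -0.69  0.29] turn -0.01
t 33.1 pos [428.8 175.7  62.6] rot [3.139 0.004 3.053] open 0.8 grip 0.1 F [1.4 0.2 0.4] j6 -1.17
UNITS [-0.68 -1.9   0.29] turn -0.01
t 33.1 pos [428.8 175.7  62.6] rot [3.139 0.004 3.053] open 0.8 grip 0.1 F [1.4 0.2 0.4] j6 -1.17
UNITS [-1.54 -3.    0.29] turn -0.01
t 33.1 pos [428.8 175.7  62.6] rot [3.139 0.004 3.053] open 0.8 grip 0.1 F [1.4 0.2 0.4] j6 -1.17
UNITS [-2.63 -3.91  0.29] turn -0.01
t 33.1 pos [428.8 175.7  62.6] rot [3.139 0.004 3.053] open 0.8 grip 0.1 F [1.4 0.2 0.4] j6 -1.17
UNITS [-3.86 -4.6   0.29] turn -0.01
```

Emit:
carry_out([
  [[0, -0.1, -0.7, 0.15, 0], [0, -0.35, -1.3, 0.25, 0], [0, -0.7, -1.9, 0.25, 0], [0, -1.1, -2.5, 0.25, 0], [0, -1.55, -3.0, 0.25, 0], [0, -2.05, -3.45, 0.25, 0], [0, -2.6, -3.9, 0.25, 0], [0, -3.2, -4.25, 0.25, 0]],
])

```text
t: 33.75
eef_pos: [514.0, 39.1, 55.2]
tcp_rot: [3.141, 0.005, 3.052]
contact_force: [-0.7, -0.0, -0.5]
opening: 0.5
grip_force: 0.1
```

```bash
python3 - <<'E'
from h import *
for p in [(532,28),(562,16),(584,10),(594,8),(604,7)]: to(*p,54,175)
E
```

```text
t 33.8 pos [514.   39.1  55.2] rot [3.141 0.005 3.052] open 0.5 grip 0.1 F [-0.7 -0.  -0.5] j6 -1.47
UNITS [-0.63 -0.32  0.04] turn -0.03
t 33.8 pos [514.   39.1  55.2] rot [3.141 0.005 3.052] open 0.5 grip 0.1 F [-0.7 -0.  -0.5] j6 -1.47
UNITS [-1.66 -0.63  0.04] turn -0.03
t 33.8 pos [514.   39.1  55.2] rot [3.141 0.005 3.052] open 0.5 grip 0.1 F [-0.7 -0.  -0.5] j6 -1.47
UNITS [-2.41 -0.76  0.04] turn -0.03
t 33.8 pos [514.   39.1  55.2] rot [3.141 0.005 3.052] open 0.5 grip 0.1 F [-0.7 -0.  -0.5] j6 -1.47
UNITS [-2.75 -0.8   0.04] turn -0.03
t 33.8 pos [514.   39.1  55.2] rot [3.141 0.005 3.052] open 0.5 grip 0.1 F [-0.7 -0.  -0.5] j6 -1.47
UNITS [-3.08 -0.8   0.04] turn -0.03
```

Emit:
carry_out([
  [[0, -0.6, -0.3, 0, 0], [0, -1.1, -0.5, 0, 0], [0, -1.6, -0.65, 0, 0], [0, -2.0, -0.75, 0, 0], [0, -2.3, -0.8, 0, 0], [0, -2.5, -0.8, 0, 0], [0, -2.65, -0.8, 0, 0], [0, -2.8, -0.8, 0, 0]],
])

```text
t: 34.42
eef_pos: [593.6, 8.7, 54.2]
tcp_rot: [-3.141, -0.0, 3.052]
contact_force: [-16.0, -2.2, 6.1]
opening: 0.5
grip_force: 9.2
```

Emit:
carry_out([
  [[0, -0.1, 0, 0, 0], [0, -0.2, 0, 0, 0], [0, -0.3, 0, 0, 0], [0, -0.3, 0, 0, 0]],
])

```text
t: 34.75
eef_pos: [594.2, 8.6, 53.9]
tcp_rot: [-3.139, -0.022, 3.053]
contact_force: [-44.4, -0.9, 25.2]
opening: 0.6
grip_force: 22.3
```

Emit:
carry_out([
  [[0, 0.6, 0, 0, 0], [0, 1.5, 0, 0, 0], [0, 2, 0, -1.2, 0], [0, 2, 0, -2.5, 0], [0, 2, 0, -3.8, 0], [0, 2, 0, -5, 0], [0, 2, 0, -6, 0], [0, 2, 0, -6, 0]],
])

```text
t: 35.42
eef_pos: [544.8, 13.9, 242.1]
tcp_rot: [3.141, 0.015, 3.053]
contact_force: [0.6, -0.0, 0.3]
opening: 0.9
grip_force: 0.0
```

```bash
python3 - <<'E'
from h import *
c=snap('wrist','w23');to(594,8,54,175); s=snap('scene','s4')
a=cv2.resize(c['image'][60:300,150:540,::-1],(585,360)); b=cv2.resize(s['image'][120:270,230:420,::-1],(0,0),fx=1.1,fy=1.1)
o=np.zeros((360,800,3),np.uint8);o[:,:585]=a;o[:165,586:586+209]=b[:165,:209];cv2.imwrite('pics/w23.png',o)
E
```

```text
t 35.5 pos [544.3  14.  238.4] rot [3.141 0.011 3.053] open 0.5 grip 0.0 F [ 0.9  0.2 -0.5] j6 -1.52
UNITS [-1.67 -0.05  6.15] turn -0.01
```

View pics/w23.png

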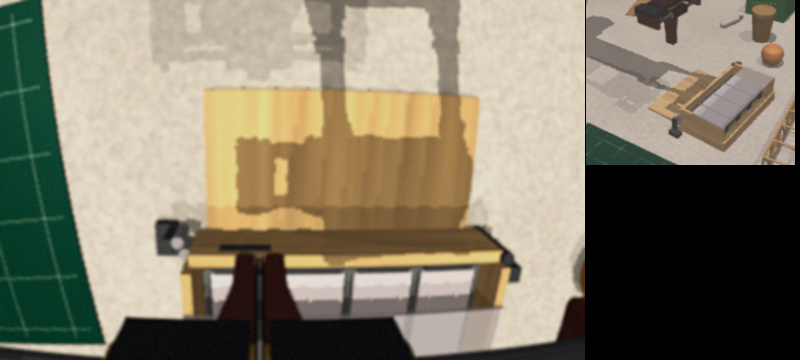

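The picture shows the door straight across the doorway, its free edge in the catch at (172,238), with the covered case home behind it. The arm touches nothing, so I'm handing in.

```bash
python3 -c "
from plant import job_done
print(job_done())"
```

```text
the job is handed in; nothing more can be done
None
```

I handed the job in: all four connectors are in the case, every cover is shut, the case is home and the door is closed, though pressing the covers had already slid the case about 2 cm forward, and no verdict came back.

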